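# Nudge an agar plate into a colony counter's recess and press its lamp key

### The job

Get the agar plate ready for counting: with the fingertips, gently slide the closed plate that lies on the colony counter's deck over the edge of the round recess until it drops in and lies flat, then press the large round lamp key fully down and let it come up again. Only push the plate, never lift it, tip it up or push it off the deck, and leave the two small keys, the marker, the tally and the other things on the bench where they are.

Things in the scene. Friction and masses are not known exactly. Their poses are not given: they have to be found in the camera images.
- dish: Closed agar plate (Petri dish, lying upside down as for counting): a loose stiff disc, clear, tan agar showing through its top. Lid below: 92 mm across, 12 mm tall; base above it 88 mm across; 16 mm tall in all; 40 to 75 g. Starts flat on the counter's deck, on the side nearer the robot, short of home in the recess. Origin: centre of its underside, z up; yaw means nothing.
- counter: Colony counter, fixed: white housing 300 mm deep (its x) by 360 wide (y), flat grey deck 62 mm above the bench. Origin: centre of its underside; x points from its front edge (robot side) to its rear, y to its left. Console ridge 20 mm above the deck at x = 112 to 148 mm. Post at x 128, y 150 carries a magnifier, a 116 mm ring swung out to x 185, y 255, 200 mm above the bench.
- recess (a point): Centre of the floor of the round recess in the deck: 96 mm across, 5 mm deep, plain upright edge; the floor is a white light panel 57 mm above the bench. At x = 30, y = 30 mm in the counter's frame, axes as the counter's. A plate in place has its underside on this floor and stands 11 mm above the deck.
- lamp_top (a point): Centre of the top of the large round lamp key, 28 mm across, 7 mm above the deck, at x = -55, y = -135 mm in the counter's frame; it moves down with the key.
- lamp (a joint): Travel of the lamp key in m: 0 up, 0.004 fully down (about 4 N); it springs back when released.
- zero (a joint): Travel of the first small key (14 mm across, 5.5 mm above the deck, x = 0, y = -135 mm in the counter's frame) in m: 0 up, 0.004 down. Not to be pressed.
- tone (a joint): Travel of the second small key (same, at x = 30, y = -135 mm in the counter's frame) in m: 0 up, 0.004 down. Not to be pressed.
- marker: Bystander: capped felt marker, 137 mm long, 12 mm thick, lying on the counter's deck near its left edge; origin centre of its underside.
- tally: Bystander: round steel hand tally, 42 mm across, 28 mm tall with its thumb button, standing on the deck near the right rear corner; origin centre of its underside.
- stack: Bystander: stack of three closed agar plates, 92 mm across, 49 mm tall, standing on the bench; origin centre of its underside.
- jar: Bystander: glass jar with a brass-coloured lid, 86 mm across, 120 mm tall, on the bench; origin centre of its underside.
- tipbox: Bystander: pipette-tip box, 85 x 125 x 95 mm tall, on the bench; origin centre of its underside.
- tuberack: Bystander: rack of capped culture tubes, 75 x 135 x 115 mm tall, on the bench; origin centre of its underside.
There are look-alikes about, which are no part of the job. What is meant by the dish is not orange or turquoise, and is the larger of those in its own colour.

How it is judged:
On the way, in this order (a step that is already met when the one before it is completed fails the run):
1. the plate has dropped into the recess and lies flat (horizontal distance between dish and recess below 0.005 m and z of dish in the frame of recess below 0.002 m and angle between dish's own z axis and vertical below 0.03 rad), for 0.3 s.
2. the lamp key is pressed fully down (value of joint lamp above 0.003 m), for 0.05 s.
At the end, for the whole second after the job is handed in: The plate lies at rest in the recess: underside less than 2 mm above the recess floor, centre within 5 mm of the recess centre, tilted less than 0.03 rad; the lamp key has been pressed at least 3 mm after that and is up again (less than 1 mm) (all of step 1 and value of joint lamp below 0.001 m and linear speed of dish below 0.01 m/s); the robot touches nothing.
It fails at once if the plate is lifted more than 6 mm off the deck, or falls off the deck (z of dish in the frame of recess above 0.011 m or height (world z) of dish below 0.045 m).
It fails at once if the plate is tipped by more than 0.25 rad (angle between dish's own z axis and vertical above 0.25 rad).
It fails at once if the plate is flicked or flung (faster than 0.6 m/s) (linear speed of dish above 0.6 m/s).
It fails at once if a small key is pressed more than 2 mm (value of joint any of zero, tone above 0.002 m).
It fails at once if a bystander is moved more than 15 mm (distance of any of marker, tally, stack, jar, tipbox, tuberack from where it was at the start of the episode above 0.015 m).
It also fails if it takes over 48 s, if anything falls off the work surface, if the arm or the gripper's body presses on something with over 40 N, if the wrist force passes 120 N, or if a joint passes its speed limit or range.

### The arm

A 6-joint arm with a two-finger parallel gripper is mounted at the origin on the work surface. World frame = base frame: x ahead of the robot, y to its left, z up, the work surface at z = 0. Lengths are in m, angles in rad, forces in N, time in s.
With the tool pointing down it reaches from about 0.375 to 0.975 m from the base axis. Payload 3.8 kg.
Tool frame: the origin (TCP) lies at the very end of the fingers, on their centre line; the grasp point (between the pads) lies 19 mm behind it; x points along the fingers, z is the direction in which the jaws open and shut, and the axes are right-handed (so a half turn about x gives the same grasp; the last joint's range is limited). The gripper opens to 85 mm and grips with 20 to 120 N. Pads are 22 mm wide; open, the fingers measure 114 mm over their backs; the gripper's body (76 mm by 85 mm) begins 54 mm behind the grasp point. The pads swing forward as they close: fully open they stand 13 mm farther back than shut.
Start: joints at [1.289, 0.264, 1.604, -0, 1.274, -0.037], TCP at [0.164, 0.655, 0.231] pointing down, gripper open.
Joint ranges: [-2.63, 2.63], [-0.94, 2.18], [0.31, 2.57], [-1.31, 4.45], [0, 2.66], [-2.55, 2.55]. Speed limits (rad/s): [2.57, 2.57, 3.14, 3.14, 3.14, 3.14].

### API

Orientations are given as [roll, pitch, yaw] about the fixed x, y, z axes, in that order (R = Rz(yaw) Ry(pitch) Rx(roll)).
In Python, from cell import manip gives the robot as it stands. The module is installed in compiled form; this text tells all that it offers.
- The arm moves only by the tool jog_arm, never from a script. Its argument "steps" is a list of rows, each an object of numbers: "dx", "dy", "dz": the shift along the tool's x, y, z in mm; "wx", "wy", "wz": the turn, a rotation vector about the tool's x, y, z in degrees; "fingers": the finger opening in mm, from 0 to 85.4. A call has 1 to 8 rows; each row is the pose to reach, as a shift and turn from the pose commanded when the call began, along the tool's axes at that moment; what a row does not reach only later rows make up. A row lasts 1/8 s, in which the tool goes at most 62.5 mm and 10.7 degrees, less where a joint would pass 70% of its speed; a pose out of reach is approached as far as the arm can. A call with a gripper value outside its range is refused whole. The fingers move at their own pace and stop on an object; the grip force is fixed at half the most. Time passes only in rows, so rows that repeat a pose let the fingers close. It gives the time, the measured TCP pose, the force and the opening at its end, in the units of the state.
- manip.sense(): the state, without advancing time (a new reading comes with each control period).
- manip.grab_frame(name): name is "side" or "top" or "wrist"; returns the picture (384x512x3 uint8, red, green, blue); there is no depth.
- manip.get_calibration(name): a dict with "K" (3x3 intrinsics, pixels), "k1" (the pictures are not rectified: a ray, as slopes to the right and down, at radius r is drawn at 1 + k1 r^2 times it, then the intrinsics apply), "R" (3x3) and "t" (3): a world point X has camera coordinates R X + t. Camera axes: x right, y down, z forward; pixel columns grow to the right and rows downward; lengths in m; the calibration is good to about 2 mm. A picture is of the moment at which its call begins: read the wrist's pose just before it. get_calibration takes no time and is no camera call; for the wrist camera it gives the pose at the moment of the call.
- manip.hand_in(): hands the job in, once; it reports no verdict.
The state is a dict: "time_s": time; "joint_positions": joint angles; "dq": joint speeds; "joint_torque": joint torques, N m; "position": TCP position; "tcp_rot": TCP orientation; "ft_force": force on the tool from outside, world axes, zero at the start; "ft_torque": the same for the moment, N m; "opening": finger opening in m.
Only numpy, scipy, OpenCV 4.12 (cv2) and the standard library are available. Lean on these libraries where they do the work, as an engineer would, in place of code of your own. Each camera call takes 0.05 s, during which the arm holds its last target.

## Working session

There is one attempt and no reset: what is moved stays moved. The work goes in short steps, Python scripts to look and compute and a tool call to move; the robot and the scene stay as the last step left them, time stands still between calls to the robot, and variables do not carry over. Pictures are saved under pics/ and viewed, and the job is handed in when it is done.

Besides the shell and the picture viewer there is one more tool, called after "Request:" as name(argument=value, ...), one argument or row to a line, values as JSON. jog_arm: Moves the arm, as the interface text tells. Its arguments: {"type":"object","properties":{"steps":{"type":"array"}},"required":["steps"]}

```bash
mkdir -p pics; cat > h.py <<'E'
import numpy as np, cv2
from cell import manip
def save(name,fn):
    im=manip.grab_frame(name); cv2.imwrite(fn,im[:,:,::-1]); return im
def dist(c):
    k1=c['k1']; return np.array([k1,0,0,0],float)
def proj(c,X):
    X=np.atleast_2d(np.array(X,float)); r,_=cv2.Rodrigues(np.array(c['R'],float))
    return cv2.projectPoints(X.reshape(-1,1,3),r,np.array(c['t'],float).reshape(3,1),np.array(c['K'],float),dist(c))[0].reshape(-1,2)
def unproj(c,uv,z):
    uv=np.atleast_2d(np.array(uv,float))
    n=cv2.undistortPoints(uv.reshape(-1,1,2),np.array(c['K'],float),dist(c)).reshape(-1,2)
    R=np.array(c['R']);t=np.array(c['t']).ravel(); C=-R.T@t
    d=np.c_[n,np.ones(len(n))]@R
    return C+d*((z-C[2])/d[:,2])[:,None]
E
python3 - <<'E'
from h import *
for n in ['top','side','wrist']: save(n,f'pics/{n}0.png')
print(manip.sense())
for n in ['top','side','wrist']:print(n,manip.get_calibration(n))
E
```

```text
{'time_s': 0.15, 'joint_positions': array([ 1.28907670e+00,  2.64634920e-01,  1.60508664e+00, -1.59844018e-06,
        1.27366873e+00, -3.68925847e-02]), 'dq': array([ 2.15865673e-03, -3.36276180e-03, -4.07132142e-03,  2.01737468e-04,
       -4.83155774e-05, -5.59912257e-04]), 'joint_torque': array([ 4.49583076e-04, -5.15913677e+01, -3.67954051e+01,  1.04501698e-04,
        8.14913947e-03,  1.20117539e-05]), 'position': array([0.16345131, 0.65432436, 0.23019684]), 'tcp_rot': array([ 3.10554983,  1.56899869, -1.85166572]), 'ft_force': array([0.19067412, 0.41558098, 0.17252149]), 'ft_torque': array([ 0.01179494, -0.01289203,  0.00452204]), 'opening': 0.08513764089924175}
top {'K': array([[371.53956553,   0.        , 249.5255422 ],
       [  0.        , 371.53956553, 191.83005556],
       [  0.        ,   0.        ,   1.        ]]), 'k1': -0.061651923963442344, 'R': array([[ 1.36193837e-03, -9.99940939e-01, -1.07825526e-02],
       [-9.92122050e-01, -4.24324805e-07, -1.25275047e-01],
       [ 1.25267644e-01,  1.08682251e-02, -9.92063455e-01]]), 't': array([-0.00260202,  0.54464358,  1.14209938])}
side {'K': array([[466.09729052,   0.        , 259.49900765],
       [  0.        , 466.09729052, 180.91675361],
       [  0.        ,   0.        ,   1.        ]]), 'k1': -0.1364813649065122, 'R': array([[ 0.97306612, -0.23052101, -0.00154634],
       [-0.11252351, -0.46910392, -0.87594519],
       [ 0.20119837,  0.85252658, -0.48240817]]), 't': array([-0.50354863,  0.12942265,  1.19244839])}
wrist {'K': array([[294.4490618 ,   0.        , 257.03979612],
       [  0.        , 294.4490618 , 188.56145624],
       [  0.        ,   0.        ,   1.        ]]), 'k1': 0.007920005150043253, 'R': array([[ 0.2418364 ,  0.97031541, -0.00177884],
       [ 0.92191601, -0.22920103,  0.31231036],
       [ 0.30263184, -0.07716796, -0.94997846]]), 't': array([-0.67534082, -0.04083008,  0.3795359 ])}
```

```bash
ls pics
```

```text
side0.png
top0.png
wrist0.png
```

View pics/top0.png

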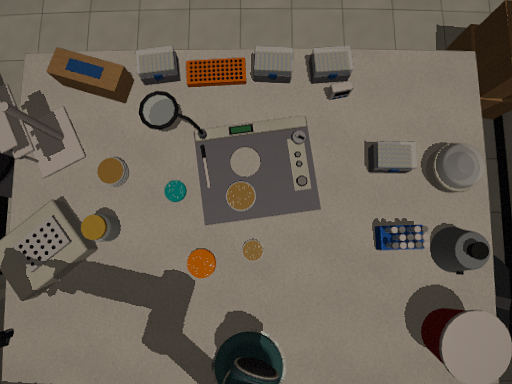

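View pics/side0.png

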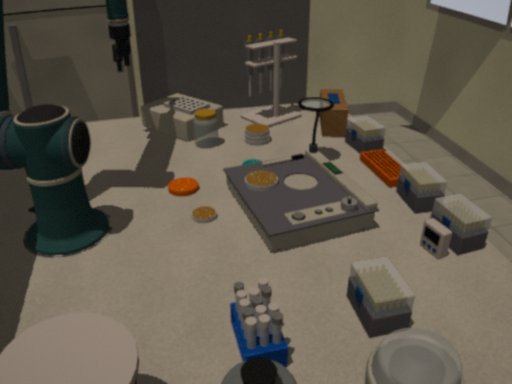

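View pics/wrist0.png

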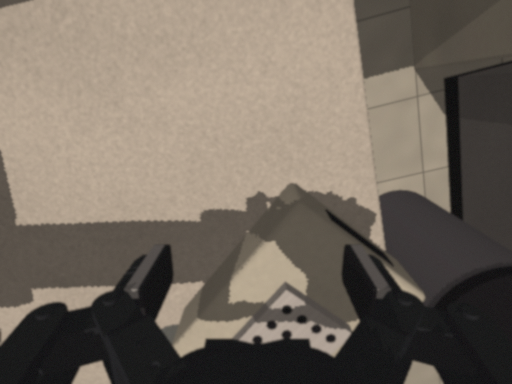

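Top view: the possible plates are the tan one on the deck (241,195), a smaller tan one on the bench (253,249), an orange one (202,262) and a turquoise one (175,191). There are also tan-topped things at (111,171) and (95,228), which are the stack and the jar. By the description it is the one at (241,195). I'll check it in a close crop.

```bash
python3 - <<'E'
from h import *
im=cv2.imread('pics/top0.png')
cv2.imwrite('pics/topcrop.png',cv2.resize(im[110:235,185:335],None,fx=5,fy=4.8*1,interpolation=cv2.INTER_CUBIC)[:600,:800])
c=manip.get_calibration('top')
print(unproj(c,[[241,195]],.078),unproj(c,[[245,162]],.057),unproj(c,[[253,249]],.016))
E
```

```text
[[0.52939022 0.02323936 0.078     ]] [[0.63611678 0.01185095 0.057     ]] [[ 0.3649407 -0.0132525  0.016    ]]
```

View pics/topcrop.png

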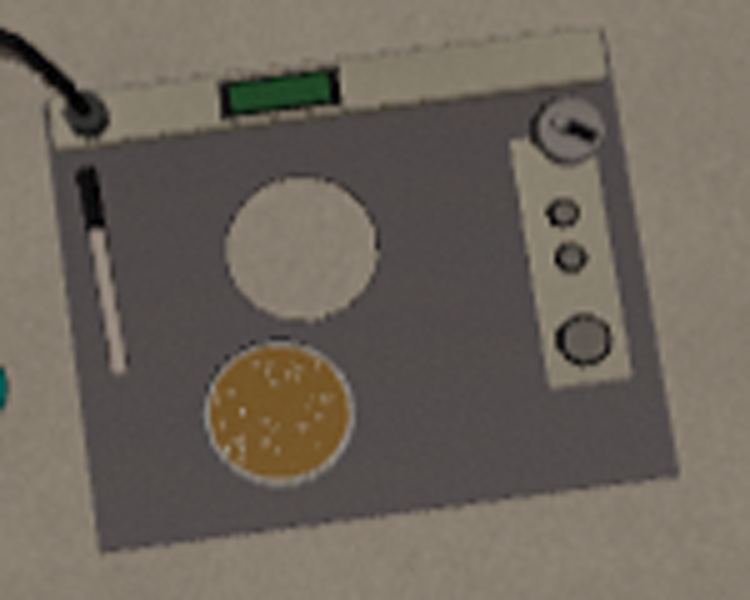

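The crop confirms it: the tan plate on the deck is at about (241,195) and the recess is to its rear at (245,162). The lamp key is at about (301,181), with the small keys at (299,163) and (297,154). Next I'll fit the counter pose.

```bash
python3 - <<'E'
from h import *
from scipy.optimize import least_squares
from scipy.spatial.transform import Rotation as Ro
im=cv2.imread('pics/top0.png'); c=manip.get_calibration('top')
hsv=cv2.cvtColor(im,cv2.COLOR_BGR2HSV)
m=((hsv[...,1]>110)&(hsv[...,0]>8)&(hsv[...,0]<28)).astype(np.uint8); m[:170]=0;m[220:]=0;m[:,:210]=0;m[:,270:]=0
M=cv2.moments(m,True); d=np.array([M['m10']/M['m00'],M['m01']/M['m00']]); print('dish px',d,M['m00'])
g=im.max(2).astype(int)
r=(g>110).astype(np.uint8); r[:144]=0;r[178:]=0;r[:,:225]=0;r[:,265:]=0
M=cv2.moments(r,True); rc=np.array([M['m10']/M['m00'],M['m01']/M['m00']]); print('rec px',rc,M['m00'])
cp=lambda x,y:((x+.5)/5+184.5,(y+.5)/4.8+109.5)
L=[(-.150,.180,.062),(-.150,-.180,.062),(-.055,-.135,.069),(0,-.135,.0675),(.03,-.135,.0675),(.03,.03,.057)]
P=np.array([cp(102,551),cp(679,476),cp(584,340),cp(571,257),cp(563,213),rc])
L=np.array(L)
def W(p):
    a=p[2];return np.c_[p[0]+np.cos(a)*L[:,0]-np.sin(a)*L[:,1],p[1]+np.sin(a)*L[:,0]+np.cos(a)*L[:,1],L[:,2]]
s=least_squares(lambda p:(proj(c,W(p))-P).ravel(),[.6,-.02,0.1])
print(s.x,s.fun.reshape(-1,2).round(2)); w=W(s.x); print(w.round(4))
print('recess direct',unproj(c,rc,.057),'dish',unproj(c,d,.078), 'dish mid',unproj(c,d,.074))
st=manip.sense(); R=Ro.from_euler('xyz',st['tcp_rot']).as_matrix();print(R.round(3))
E
```

```text
dish px [240.41558442 195.51576994] 539.0
rec px [244.86271676 161.34537572] 692.0
[ 0.61236189 -0.02199409  0.13620562] [[-0.71  0.4 ]
 [ 0.07  0.15]
 [ 0.23 -0.17]
 [ 0.06 -0.14]
 [ 0.2  -0.33]
 [ 0.15  0.06]]
[[ 0.4393  0.136   0.062 ]
 [ 0.4882 -0.2207  0.062 ]
 [ 0.5762 -0.1632  0.069 ]
 [ 0.6307 -0.1557  0.0675]
 [ 0.6604 -0.1517  0.0675]
 [ 0.638   0.0118  0.057 ]]
recess direct [[0.63821107 0.01228823 0.057     ]] dish [[0.52780897 0.02501263 0.078     ]] dish mid [[0.52827377 0.02515517 0.074     ]]
[[-0.    -0.97   0.242]
 [-0.002  0.242  0.97 ]
 [-1.     0.    -0.002]]
```

Plate at (0.528, 0.025) and recess at (0.638, 0.012), so it must go 111 mm, heading -6.7° from +x. I'll move behind the plate with the jaws across the push direction.

Request:
jog_arm(
  steps=[
    {"dy": -40, "dz": -46, "wx": -7.3, "fingers": 50},
    {"dy": -80, "dz": -92, "wx": -7.3, "fingers": 50},
    {"dy": -120, "dz": -140, "wx": -7.3, "fingers": 50},
    {"dy": -160, "dz": -190, "wx": -7.3, "fingers": 50},
    {"dy": -200, "dz": -240, "wx": -7.3, "fingers": 50},
    {"dy": -235, "dz": -290, "wx": -7.3, "fingers": 50},
    {"dy": -270, "dz": -335, "wx": -7.3, "fingers": 50},
    {"dy": -305, "dz": -380, "wx": -7.3, "fingers": 50},
  ],
)

```text
validation failed for argument at $.st...
```

```bash
cat > st.py <<'E'
from h import *
from scipy.spatial.transform import Rotation as Ro
import sys
st=manip.sense(); R=Ro.from_euler('xyz',st['tcp_rot']).as_matrix()
print(st['time_s'],st['position'].round(4),st['opening'],st['ft_force'].round(2));print(R.round(3))
if len(sys.argv)>3:
    t=np.array([float(v) for v in sys.argv[1:4]]); print('tool shift mm',(R.T@(t-st['position'])*1000).round(1))
E
python3 st.py .448 .034 .15
```

```text
0.15 [0.1635 0.6543 0.2302] 0.08513764089924175 [0.19 0.42 0.17]
[[-0.    -0.97   0.242]
 [-0.002  0.242  0.97 ]
 [-1.     0.    -0.002]]
tool shift mm [  81.1 -426.4 -532.7]
```

The arm didn't move because the call failed validation. I'll retry with every field filled in.

Request:
jog_arm(
  steps=[
    {"dx": 0, "dy": -40, "dz": -46, "wx": -7.3, "wy": 0, "wz": 0, "fingers": 50},
  ],
)

```text
time_s: 0.28
position: [0.1902, 0.6021, 0.23]
tcp_rot: [1.624, 1.57, 3.085]
ft_force: [1.6, -0.7, 1.1]
opening: 0.0698
```

```bash
python3 st.py .448 .034 .15
```

```text
0.275 [0.1902 0.6021 0.23  ] 0.06977148808933738 [ 1.62 -0.73  1.08]
[[-0.001 -0.994  0.111]
 [ 0.     0.111  0.994]
 [-1.     0.001 -0.   ]]
tool shift mm [  79.8 -319.  -536.1]
```

Request:
jog_arm(
  steps=[
    {"dx": 0, "dy": -32, "dz": -53, "wx": 0, "wy": 0, "wz": 0, "fingers": 50},
    {"dx": 0, "dy": -64, "dz": -106, "wx": 0, "wy": 0, "wz": 0, "fingers": 50},
    {"dx": 0, "dy": -96, "dz": -159, "wx": 0, "wy": 0, "wz": 0, "fingers": 50},
    {"dx": 0, "dy": -128, "dz": -212, "wx": 0, "wy": 0, "wz": 0, "fingers": 50},
    {"dx": 0, "dy": -160, "dz": -265, "wx": 0, "wy": 0, "wz": 0, "fingers": 50},
    {"dx": 0, "dy": -192, "dz": -318, "wx": 0, "wy": 0, "wz": 0, "fingers": 50},
    {"dx": 0, "dy": -224, "dz": -371, "wx": 0, "wy": 0, "wz": 0, "fingers": 50},
    {"dx": 0, "dy": -256, "dz": -424, "wx": 0, "wy": 0, "wz": 0, "fingers": 50},
  ],
)

```text
time_s: 1.27
position: [0.3961, 0.1476, 0.2313]
tcp_rot: [-1.089, 1.57, 0.365]
ft_force: [1.5, 0.1, 0.3]
opening: 0.0501
```

```bash
python3 st.py .448 .034 .15
```

```text
1.275 [0.3961 0.1476 0.2313] 0.05012575088132388 [1.5  0.14 0.25]
[[ 0.001 -0.993  0.117]
 [ 0.     0.117  0.993]
 [-1.    -0.001  0.   ]]
tool shift mm [  81.3  -64.7 -106.8]
```

Request:
jog_arm(
  steps=[
    {"dx": 20, "dy": -30, "dz": -50, "wx": 0, "wy": 0, "wz": 0, "fingers": 50},
    {"dx": 40, "dy": -60, "dz": -100, "wx": 0, "wy": 0, "wz": 0, "fingers": 50},
    {"dx": 80, "dy": -64, "dz": -107, "wx": 0, "wy": 0, "wz": 0, "fingers": 50},
    {"dx": 80, "dy": -64, "dz": -107, "wx": 0, "wy": 0, "wz": 0, "fingers": 50},
  ],
)

```text
time_s: 1.78
position: [0.4437, 0.0347, 0.148]
tcp_rot: [1.697, 1.563, -3.136]
ft_force: [-0.5, -0.8, 0.4]
opening: 0.0502
```

```bash
python3 - <<'E'
from h import *
for n in ['top','wrist','side']:
    save(n,f'pics/{n}1.png')
E
python3 st.py .448 .034 .067
```

```text
1.925 [0.4473 0.0364 0.1525] 0.05017996586476878 [-0.36  0.5   0.27]
[[ 0.001 -0.993  0.116]
 [ 0.     0.116  0.993]
 [-1.    -0.001  0.   ]]
tool shift mm [85.5 -0.8 -2.3]
```

View pics/wrist1.png

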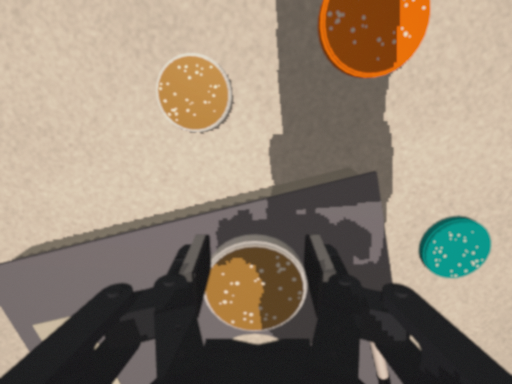

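View pics/side1.png

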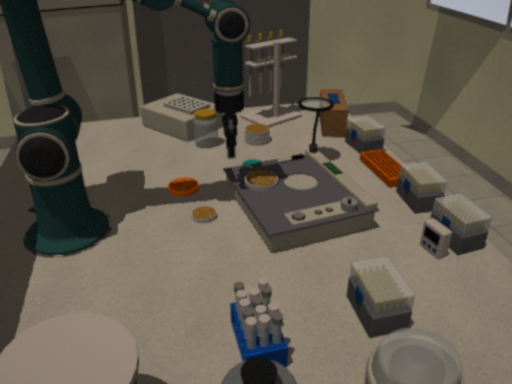

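The wrist view shows the plate at about (255,287), centred between the fingertips at about (203,245) and (316,245). I'll check the plate position with the wrist camera.

```bash
python3 - <<'E'
from h import *
c=manip.get_calibration('wrist')
# ellipse edge pts of dish base top
P=unproj(c,[[255,287],[206,287],[305,287],[255,331]],.078); print(P.round(4))
print('small look-alike',unproj(c,[[194,92],[158,92],[231,92]],.013).round(4))
E
```

```text
[[ 0.5281  0.0265  0.078 ]
 [ 0.5231 -0.0157  0.078 ]
 [ 0.5331  0.0697  0.078 ]
 [ 0.5755  0.0209  0.078 ]]
small look-alike [[ 0.362  -0.0098  0.013 ]
 [ 0.3583 -0.0422  0.013 ]
 [ 0.3658  0.0235  0.013 ]]
```

The wrist gives (0.528, 0.026), 86–88 mm across, which agrees with the top view. I'll go down behind the plate.

Request:
jog_arm(
  steps=[
    {"dx": 30, "dy": 0, "dz": -1, "wx": 0, "wy": 0, "wz": 0, "fingers": 50},
    {"dx": 60, "dy": 0, "dz": -1, "wx": 0, "wy": 0, "wz": 0, "fingers": 50},
    {"dx": 78, "dy": 0, "dz": -1, "wx": 0, "wy": 0, "wz": 0, "fingers": 50},
    {"dx": 84, "dy": 0, "dz": -1, "wx": 0, "wy": 0, "wz": 0, "fingers": 50},
    {"dx": 84, "dy": 0, "dz": -1, "wx": 0, "wy": 0, "wz": 0, "fingers": 50},
  ],
)

```text
time_s: 2.55
position: [0.4476, 0.0354, 0.0684]
tcp_rot: [-1.415, 1.569, 0.04]
ft_force: [-0.2, -0.2, 0.9]
opening: 0.0497
```

```bash
python3 st.py .477 .032 .066; python3 - <<'E'
from h import *
i=save('side','pics/side2.png')
cv2.imwrite('pics/side2c.png',cv2.resize(i[100:250,180:380,::-1],None,fx=4,fy=4,interpolation=cv2.INTER_CUBIC))
E
```

```text
2.55 [0.4476 0.0354 0.0684] 0.049731872904118554 [-0.15 -0.19  0.89]
[[ 0.002 -0.993  0.116]
 [ 0.     0.116  0.993]
 [-1.    -0.002  0.   ]]
tool shift mm [  2.5 -29.6  -0. ]
```

View pics/side2c.png

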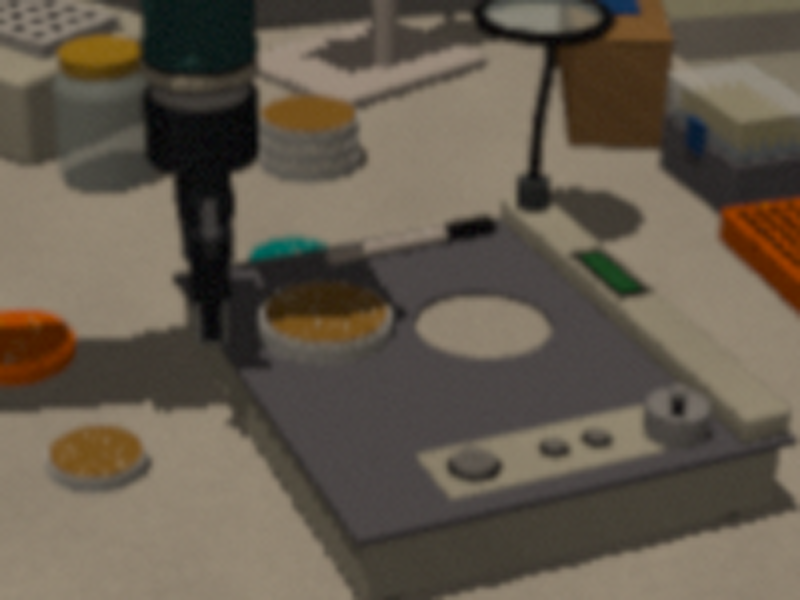

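The side view shows the fingers upright just behind the plate's near edge, with the plate flat on the deck. I'll start the push slowly.

Request:
jog_arm(
  steps=[
    {"dx": 2, "dy": -8, "dz": 0, "wx": 0, "wy": 0, "wz": 0, "fingers": 50},
    {"dx": 2, "dy": -16, "dz": 0, "wx": 0, "wy": 0, "wz": 0, "fingers": 50},
    {"dx": 2, "dy": -23, "dz": 0, "wx": 0, "wy": 0, "wz": 0, "fingers": 50},
    {"dx": 2, "dy": -29, "dz": 0, "wx": 0, "wy": 0, "wz": 0, "fingers": 50},
    {"dx": 2, "dy": -35, "dz": 0, "wx": 0, "wy": 0, "wz": 0, "fingers": 50},
    {"dx": 2, "dy": -41, "dz": 0, "wx": 0, "wy": 0, "wz": 0, "fingers": 50},
    {"dx": 2, "dy": -48, "dz": 0, "wx": 0, "wy": 0, "wz": 0, "fingers": 50},
    {"dx": 2, "dy": -55, "dz": 0, "wx": 0, "wy": 0, "wz": 0, "fingers": 50},
  ],
)

```text
time_s: 3.6
position: [0.5018, 0.0283, 0.0652]
tcp_rot: [1.562, 1.571, 3.015]
ft_force: [0.0, 1.3, -0.4]
opening: 0.0501
```

```bash
python3 - <<'E'
from h import *
w=save('wrist','pics/wrist3.png');i=save('side','pics/side3.png')
j=cv2.resize(i[100:250,180:380,::-1],None,fx=2.56,fy=2.56,interpolation=cv2.INTER_CUBIC)
cv2.imwrite('pics/c3.png',cv2.resize(np.vstack([w[:,:,::-1][150:],j]),None,fx=.95,fy=.95))
E
python3 st.py .5887 .0178 .066
```

```text
3.7 [0.5025 0.0282 0.0655] 0.05001774957902649 [-0.01 -0.4  -0.18]
[[ 0.001 -0.993  0.117]
 [-0.     0.117  0.993]
 [-1.    -0.001  0.   ]]
tool shift mm [ -0.4 -86.8  -0.2]
```

View pics/c3.png

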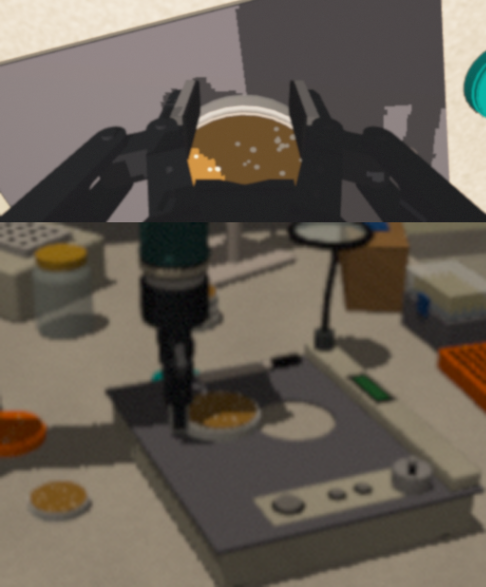

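The plate is cradled between the fingers, flat and moving. I'll keep pushing to about 25 mm short.

Request:
jog_arm(
  steps=[
    {"dx": 0, "dy": -8, "dz": 0, "wx": 0, "wy": 0, "wz": 0, "fingers": 50},
    {"dx": 0, "dy": -16, "dz": 0, "wx": 0, "wy": 0, "wz": 0, "fingers": 50},
    {"dx": 0, "dy": -24, "dz": 0, "wx": 0, "wy": 0, "wz": 0, "fingers": 50},
    {"dx": 0, "dy": -32, "dz": 0, "wx": 0, "wy": 0, "wz": 0, "fingers": 50},
    {"dx": 0, "dy": -40, "dz": 0, "wx": 0, "wy": 0, "wz": 0, "fingers": 50},
    {"dx": 0, "dy": -47, "dz": 0, "wx": 0, "wy": 0, "wz": 0, "fingers": 50},
    {"dx": 0, "dy": -54, "dz": 0, "wx": 0, "wy": 0, "wz": 0, "fingers": 50},
    {"dx": 0, "dy": -60, "dz": 0, "wx": 0, "wy": 0, "wz": 0, "fingers": 50},
  ],
)

```text
time_s: 4.7
position: [0.5614, 0.0212, 0.0653]
tcp_rot: [0.934, 1.571, 2.387]
ft_force: [-0.1, -0.9, -0.5]
opening: 0.0498
```

```bash
cat > pic.py <<'E'
from h import *
import sys
n=sys.argv[1]
w=save('wrist',f'pics/wrist{n}.png');i=save('side',f'pics/side{n}.png');t=save('top',f'pics/top{n}.png')
j=cv2.resize(i[130:230,220:380,::-1],None,fx=3.2,fy=3.2,interpolation=cv2.INTER_CUBIC)
k=cv2.resize(t[110:230,185:335,::-1],None,fx=2.66,fy=2.66,interpolation=cv2.INTER_CUBIC)
a=np.vstack([w[:,:,::-1][180:],j]); b=np.vstack([k,np.zeros((max(0,a.shape[0]-k.shape[0]),k.shape[1],3),np.uint8)])[:a.shape[0]]
o=np.hstack([a,b]); o=cv2.resize(o,None,fx=min(800/o.shape[1],600/o.shape[0]),fy=min(800/o.shape[1],600/o.shape[0]))
cv2.imwrite(f'pics/c{n}.png',o)
E
python3 pic.py 4
python3 st.py .5887 .0178 .066
```

```text
4.85 [0.5614 0.0212 0.0653] 0.04989720283043732 [-0.88  0.07 -0.3 ]
[[ 0.    -0.993  0.117]
 [-0.     0.117  0.993]
 [-1.    -0.     0.   ]]
tool shift mm [ -0.6 -27.6  -0.2]
```

View pics/c4.png

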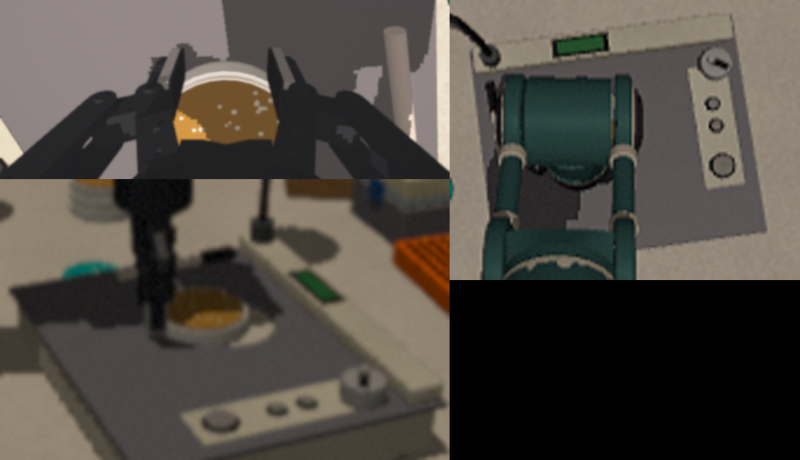

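The side view shows the plate overhanging the recess, with only a crescent of floor left on the far side. I'll do the last stretch more slowly.

Request:
jog_arm(
  steps=[
    {"dx": 0, "dy": -4, "dz": 0, "wx": 0, "wy": 0, "wz": 0, "fingers": 50},
    {"dx": 0, "dy": -8, "dz": 0, "wx": 0, "wy": 0, "wz": 0, "fingers": 50},
    {"dx": 0, "dy": -12, "dz": 0, "wx": 0, "wy": 0, "wz": 0, "fingers": 50},
    {"dx": 0, "dy": -15, "dz": 0, "wx": 0, "wy": 0, "wz": 0, "fingers": 50},
    {"dx": 0, "dy": -18, "dz": 0, "wx": 0, "wy": 0, "wz": 0, "fingers": 50},
    {"dx": 0, "dy": -21, "dz": 0, "wx": 0, "wy": 0, "wz": 0, "fingers": 50},
    {"dx": 0, "dy": -23, "dz": 0, "wx": 0, "wy": 0, "wz": 0, "fingers": 50},
    {"dx": 0, "dy": -25, "dz": 0, "wx": 0, "wy": 0, "wz": 0, "fingers": 50},
  ],
)

```text
time_s: 5.85
position: [0.5859, 0.0183, 0.0652]
tcp_rot: [2.192, 1.571, -2.637]
ft_force: [0.3, 0.1, -0.1]
opening: 0.0498
```

```bash
python3 pic.py 5
python3 st.py .5887 .0178 .066
```

```text
6.0 [0.5859 0.0183 0.0653] 0.05003027258615527 [0.22 0.1  0.25]
[[ 0.    -0.993  0.117]
 [-0.     0.117  0.993]
 [-1.    -0.    -0.   ]]
tool shift mm [-0.7 -2.9 -0.2]
```

View pics/c5.png

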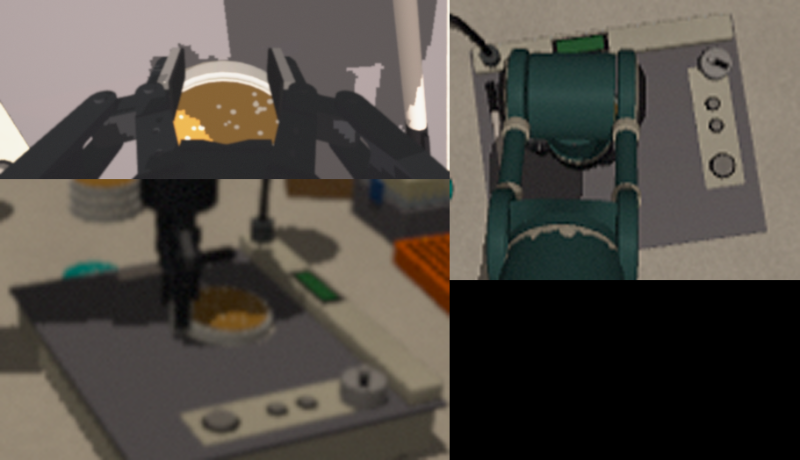

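It may not have dropped yet. I'll go forward in 1 mm steps and watch the force.

Request:
jog_arm(
  steps=[
    {"dx": 0, "dy": -1, "dz": 0, "wx": 0, "wy": 0, "wz": 0, "fingers": 50},
    {"dx": 0, "dy": -2, "dz": 0, "wx": 0, "wy": 0, "wz": 0, "fingers": 50},
    {"dx": 0, "dy": -3, "dz": 0, "wx": 0, "wy": 0, "wz": 0, "fingers": 50},
  ],
)

```text
time_s: 6.38
position: [0.5882, 0.0178, 0.065]
tcp_rot: [1.895, 1.569, -2.934]
ft_force: [-1.4, -1.0, -0.0]
opening: 0.0497
```

```bash
python3 pic.py 6
python3 st.py .5887 .0178 .066
```

```text
6.525 [0.5884 0.0178 0.0651] 0.05006264368990703 [-2.03 -1.56  0.37]
[[-0.001 -0.993  0.117]
 [-0.     0.117  0.993]
 [-1.     0.001 -0.   ]]
tool shift mm [-0.9 -0.3  0. ]
```

View pics/c6.png

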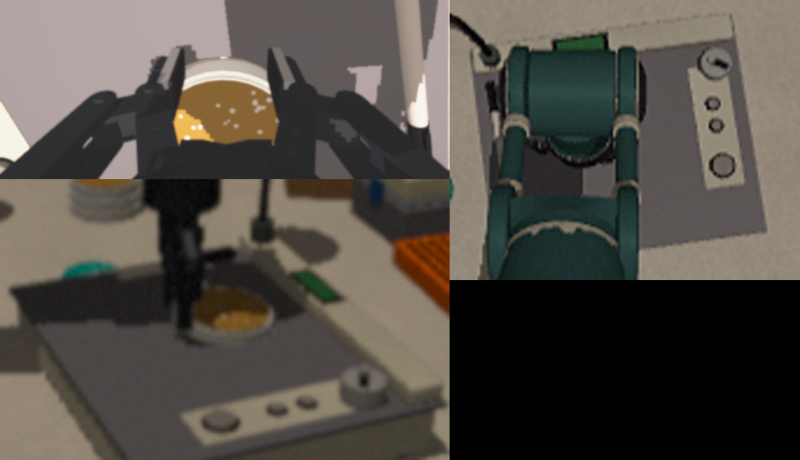

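```bash
python3 - <<'E'
import cv2,numpy as np
a=[cv2.resize(cv2.imread(f'pics/wrist{n}.png')[215:360,170:350],None,fx=4,fy=4,interpolation=cv2.INTER_CUBIC)[:,:] for n in (5,6)]
cv2.imwrite('pics/w56.png',cv2.resize(np.hstack(a),(800,322)))
a=[cv2.resize(cv2.imread(f'pics/side{n}.png')[165:215,270:330],None,fx=6.6,fy=6.6,interpolation=cv2.INTER_CUBIC) for n in (5,6)]
cv2.imwrite('pics/s56.png',np.hstack(a))
E
```

```text
(no output)
```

View pics/w56.png

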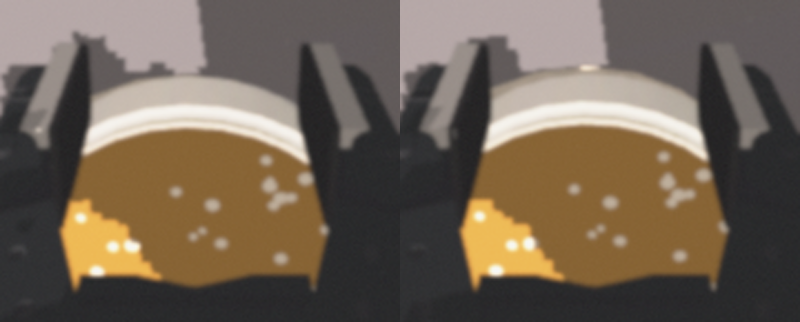

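View pics/s56.png

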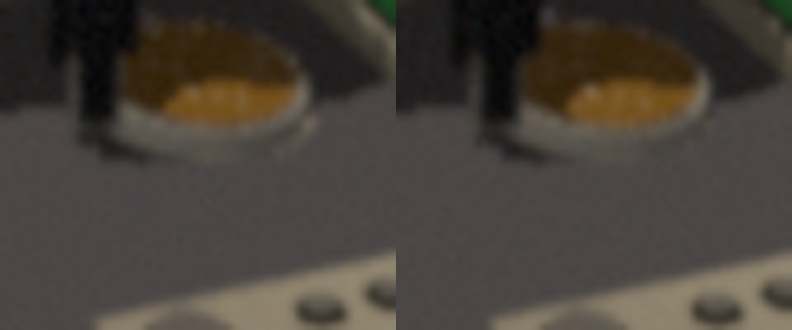

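In the newer wrist crop a bright sliver of recess floor shows behind the trailing edge, at crop (585,68). So the plate has cleared the rim, and the fingers may be holding it against the far wall. I'll back off a few mm to let it settle.

Request:
jog_arm(
  steps=[
    {"dx": 0, "dy": 2, "dz": 0, "wx": 0, "wy": 0, "wz": 0, "fingers": 50},
    {"dx": 0, "dy": 6, "dz": 0, "wx": 0, "wy": 0, "wz": 0, "fingers": 50},
    {"dx": 0, "dy": 12, "dz": 0, "wx": 0, "wy": 0, "wz": 0, "fingers": 50},
    {"dx": 0, "dy": 20, "dz": 0, "wx": 0, "wy": 0, "wz": 0, "fingers": 50},
  ],
)

```text
time_s: 7.02
position: [0.5686, 0.0205, 0.0654]
tcp_rot: [-1.179, 1.57, 0.274]
ft_force: [-0.3, -0.6, 0.8]
opening: 0.0498
```

```bash
python3 pic.py 7
python3 st.py .5887 .0178 .066;  python3 - <<'E'
import cv2,numpy as np
cv2.imwrite('pics/w7.png',cv2.resize(cv2.imread(f'pics/wrist7.png')[200:384,130:390],None,fx=3,fy=3,interpolation=cv2.INTER_CUBIC))
E
```

```text
7.175 [0.5683 0.0205 0.0653] 0.049834501056365686 [ 0.05  1.28 -0.48]
[[-0.    -0.993  0.117]
 [ 0.     0.117  0.993]
 [-1.     0.     0.   ]]
tool shift mm [ -0.7 -20.6  -0.3]
```

View pics/w7.png

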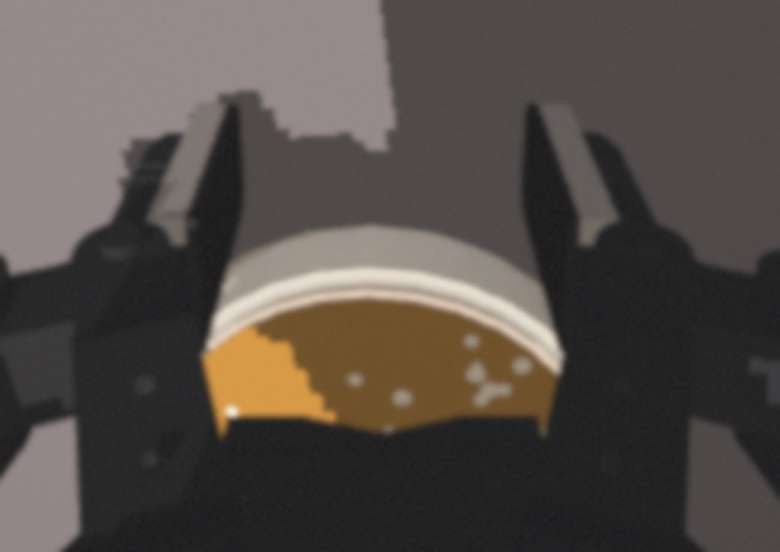

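View pics/c7.png

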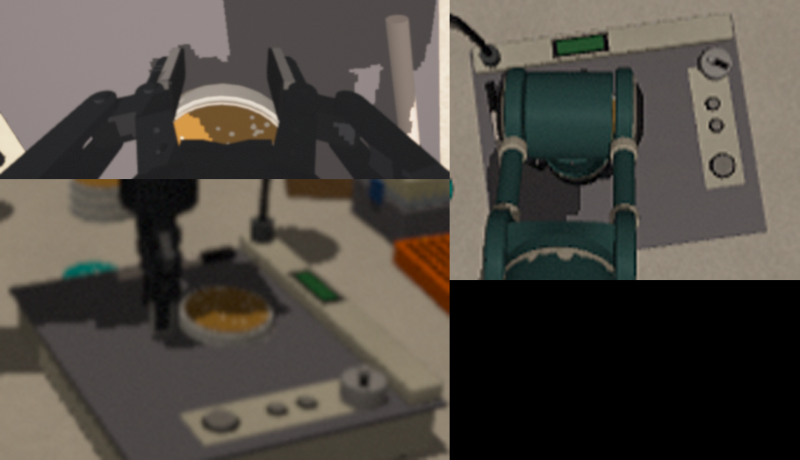

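The fingers are clear of the plate. I'll retreat upward for an unobstructed measurement of whether it dropped.

Request:
jog_arm(
  steps=[
    {"dx": 0, "dy": 30, "dz": 0, "wx": 0, "wy": 0, "wz": 0, "fingers": 50},
    {"dx": -40, "dy": 50, "dz": 0, "wx": 0, "wy": 0, "wz": 0, "fingers": 50},
    {"dx": -85, "dy": 70, "dz": 0, "wx": 0, "wy": 0, "wz": 0, "fingers": 85},
    {"dx": -125, "dy": 90, "dz": 0, "wx": 0, "wy": 0, "wz": 0, "fingers": 85},
    {"dx": -125, "dy": 90, "dz": 0, "wx": 0, "wy": 0, "wz": 0, "fingers": 85},
    {"dx": -125, "dy": 90, "dz": 0, "wx": 0, "wy": 0, "wz": 0, "fingers": 85},
  ],
)

```text
time_s: 7.92
position: [0.4796, 0.0309, 0.1901]
tcp_rot: [-1.49, 1.57, -0.037]
ft_force: [0.4, -0.4, -0.1]
opening: 0.0849
```

```bash
python3 pic.py 8
python3 st.py .5887 .0178 .066;  python3 - <<'E'
import cv2,numpy as np
cv2.imwrite('pics/w8.png',cv2.resize(cv2.imread(f'pics/wrist8.png')[184:384,130:390],None,fx=3,fy=3,interpolation=cv2.INTER_CUBIC))
cv2.imwrite('pics/t8.png',cv2.resize(cv2.imread(f'pics/top8.png')[110:230,185:335],None,fx=5,fy=5,interpolation=cv2.INTER_CUBIC))
E
```

```text
8.075 [0.4788 0.0308 0.1886] 0.08515418029901149 [ 0.56  0.59 -0.4 ]
[[-0.003 -0.993  0.117]
 [-0.     0.117  0.993]
 [-1.     0.003 -0.   ]]
tool shift mm [ 122.3 -111.     0. ]
```

View pics/w8.png

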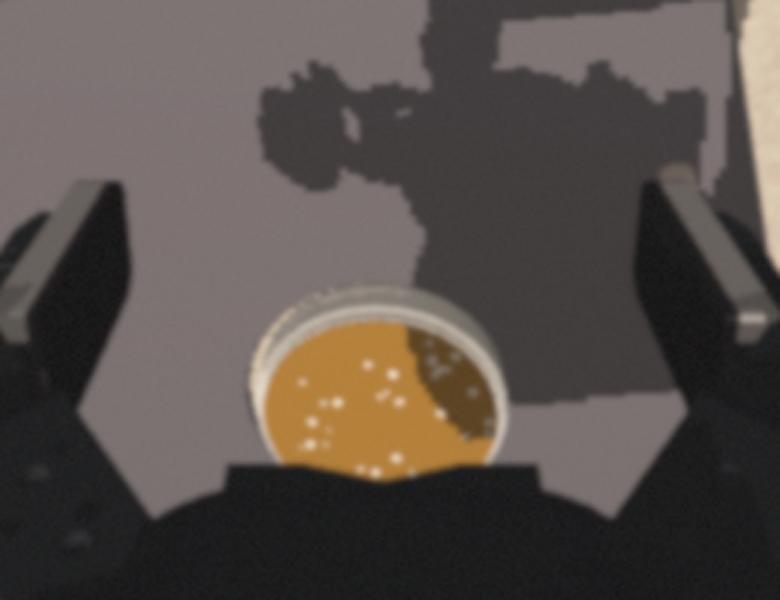

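View pics/c8.png

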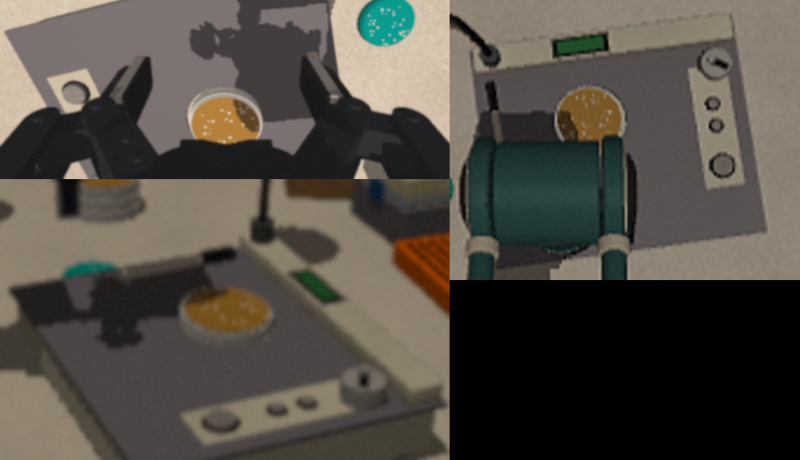

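```bash
python3 - <<'E'
from h import *
c=manip.get_calibration('side')
def circ(cx,cy,z,r):
    a=np.linspace(0,2*np.pi,120); return np.c_[cx+r*np.cos(a),cy+r*np.sin(a),z+0*a]
def crop(fn,cs,x0,y0,w,h,s):
    im=cv2.imread(fn)[y0:y0+h,x0:x0+w]; o=cv2.resize(im,None,fx=s,fy=s,interpolation=cv2.INTER_CUBIC)
    for X,col in cs:
        p=(proj(c,X)-[x0,y0]+.5)*s; cv2.polylines(o,[np.round(p*16).astype(np.int32)],True,col,1,cv2.LINE_AA,4)
    return o
R=(.638,.0118); D=(.528,.0257)
g,b,r=(0,255,0),(255,100,0),(0,0,255)
a=crop('pics/side0.png',[(circ(*R,.062,.048),g),(circ(*D,.078,.044),r),(circ(*D,.062,.046),b)],235,155,95,60,8)[:, :760]
# now: raw, home model, un-dropped model
e=crop('pics/side8.png',[],265,160,65,50,6)
d=crop('pics/side8.png',[(circ(*R,.073,.044),r),(circ(*R,.062,.046),b)],265,160,65,50,6)
cv2.imwrite('pics/ov0.png',a);cv2.imwrite('pics/ov8.png',np.hstack([e,d]))
E
```

```text
(no output)
```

View pics/ov0.png

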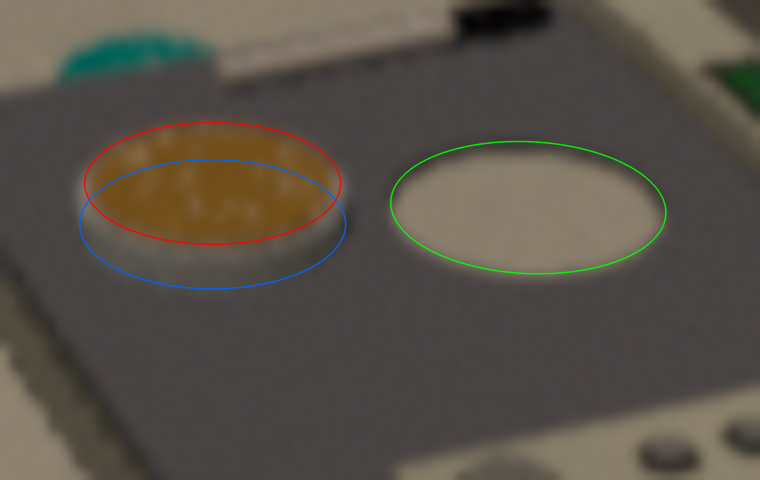

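View pics/ov8.png

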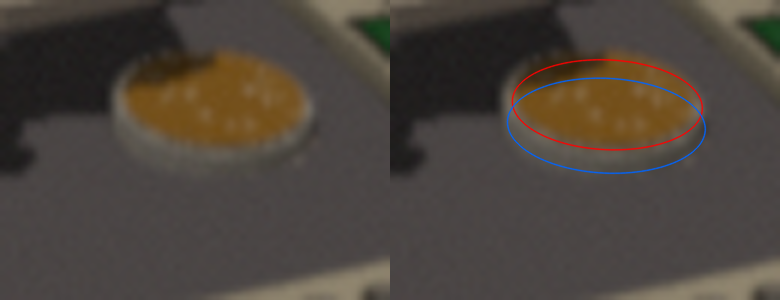

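The visible near wall is now 4 px, against 5.5 px before, so the plate's near side has dropped. The far (+y) rim looks about 1 px high, so it may be resting on the left edge. I'll fit a 3D disc to the agar outline in all views.

```bash
cat > fit.py <<'E'
from h import *
from scipy.optimize import least_squares
import pickle,sys
def contour(fn,c,X0,occl=None):
    im=cv2.imread(fn); k=4
    p=proj(c,X0); x0,y0=np.floor(p.min(0)-8).astype(int); x1,y1=np.ceil(p.max(0)+8).astype(int)
    x0,y0=max(x0,0),max(y0,0)
    s=im[y0:y1,x0:x1].astype(np.float32)
    q=(s.max(2)-s.min(2))/(s.max(2)+10)
    q=cv2.resize(q,None,fx=k,fy=k,interpolation=cv2.INTER_CUBIC)
    cs,_=cv2.findContours((q>.4).astype(np.uint8),cv2.RETR_EXTERNAL,cv2.CHAIN_APPROX_NONE)
    ct=max(cs,key=cv2.contourArea).reshape(-1,2).astype(float)
    # drop pts bordering image crop / black stuff
    g=cv2.resize(s.max(2),None,fx=k,fy=k)
    cen=ct.mean(0); keep=[]
    for pt in ct:
        d=pt-cen; d/=np.linalg.norm(d); o=np.round(pt+d*6).astype(int)
        if 0<=o[0]<g.shape[1] and 0<=o[1]<g.shape[0]: 
            keep.append(occl is None or not occl(s,q,o/k+[x0,y0]))
        else: keep.append(False)
    return (ct[np.array(keep)]+.5)/k-.5+[x0,y0]
def disc(p,r,a):
    x,y,z,tx,ty=p
    dx=r*np.cos(a);dy=r*np.sin(a)
    return np.c_[x+dx,y+dy,z+dx*tx+dy*ty]
A=np.linspace(0,2*np.pi,181)[:-1]
def resid(p,r,c,ct):
    e=proj(c,disc(p,r,A)); n=len(A)
    m=e.mean(0); 
    from scipy.spatial import cKDTree
    ee=cv2.resize(np.r_[e,e[:1]].astype(np.float64).reshape(-1,1,2).transpose(1,0,2)[0].reshape(-1,1,2).copy(),(1,1800)).reshape(-1,2)
    d,i=cKDTree(ee).query(ct)
    sg=np.sign(np.linalg.norm(ct-m,axis=1)-np.linalg.norm(ee[i]-m,axis=1))
    return d*sg
E
cat > fit8.py <<'E'
from fit import *
cs=manip.get_calibration('side');ctp=manip.get_calibration('top')
D=[.528,.0257,.078,0,0]
c0=contour('pics/side0.png',cs,disc(D,.046,A)); t0=contour('pics/top0.png',ctp,disc(D,.046,A))
f=lambda q:np.r_[resid([q[0],q[1],.078,0,0],q[2],cs,c0)]
s=least_squares(f,[.528,.0257,.043]); print('side0 flat',s.x,np.sqrt((s.fun**2).mean())); rs=s.x[2]; bs=s.x[:2]
f=lambda q:np.r_[resid([q[0],q[1],.078,0,0],q[2],ctp,t0)]
s=least_squares(f,[.528,.0257,.043]); print('top0 flat',s.x,np.sqrt((s.fun**2).mean())); rt=s.x[2]
f=lambda q:resid(q[:5],q[5],cs,c0)
s=least_squares(f,[.528,.0257,.078,0,0,rs],x_scale=[.01,.01,.01,.1,.1,.001]); print('side0 free',s.x.round(4))
H=[.638,.012,.073,0,0]
c8=contour('pics/side8.png',cs,disc(H,.048,A)); 
for z in (.073,.0755,.078):
  s=least_squares(lambda q:resid([q[0],q[1],z,q[2],q[3]],rs,cs,c8),[.638,.012,0,0],x_scale=[.01,.01,.1,.1]); print('side8 z',z,s.x.round(4),np.sqrt((s.fun**2).mean()).round(3))
for z in (.073,.078):
  s=least_squares(lambda q:resid([q[0],q[1],z,0,0],rs,cs,c8),[.638,.012],x_scale=[.01,.01]); print('side8 flat z',z,s.x.round(4),np.sqrt((s.fun**2).mean()).round(3))
E
python3 fit8.py
```

```text
side0 flat [0.52764158 0.02433499 0.04184306] 0.1633845935805196
top0 flat [0.5279803  0.0252738  0.04090814] 0.30231392223034387
side0 free [ 0.5074 -0.0602  0.125   0.0045  0.0142  0.0382]
side8 z 0.073 [0.6385 0.016  0.0008 0.039 ] 0.251
side8 z 0.0755 [ 6.369e-01  1.160e-02 -3.000e-04  3.600e-02] 0.26
side8 z 0.078 [ 0.6354  0.0071 -0.0012  0.0329] 0.271
side8 flat z 0.073 [0.6384 0.0158] 0.448
side8 flat z 0.078 [0.6354 0.007 ] 0.414
```

```bash
cat >> fit8.py <<'E'
print('---')
cw=manip.get_calibration('wrist')
w8=contour('pics/wrist8.png',cw,disc(H,.05,A)); w8=w8[w8[:,1]<332]
w1s=len(w8)
t8=contour('pics/top8.png',ctp,disc(H,.046,A)); print(t8.min(0),t8.max(0)); t8=t8[t8[:,1]<166]
print(len(w8),len(t8),len(c8))
def F(q):
    return np.r_[resid(q[:5],rs,cs,c8)/len(c8)**.5,resid(q[:5],q[5],cw,w8)/len(w8)**.5*.7,resid(q[:5],rt,ctp,t8)/len(t8)**.5]
s=least_squares(F,H+[.042],x_scale=[.01,.01,.01,.1,.1,.001]); print('joint',s.x.round(4),s.cost)
n=len(c8);m=len(w8);print([np.linalg.norm(v).round(3) for v in (s.fun[:n],s.fun[n:n+m],s.fun[n+m:])])
for h in ([.0,.0],):
  s=least_squares(lambda q:F([q[0],q[1],q[2],0,0,q[3]]),[.638,.012,.073,.042],x_scale=[.01,.01,.01,.001]); print('joint flat',s.x.round(4),s.cost)
E
python3 fit8.py
```

```text
side0 flat [0.52764158 0.02433499 0.04184306] 0.1633845935805196
top0 flat [0.5279803  0.0252738  0.04090814] 0.30231392223034387
side0 free [ 0.5074 -0.0602  0.125   0.0045  0.0142  0.0382]
side8 z 0.073 [0.6385 0.016  0.0008 0.039 ] 0.251
side8 z 0.0755 [ 6.369e-01  1.160e-02 -3.000e-04  3.600e-02] 0.26
side8 z 0.078 [ 0.6354  0.0071 -0.0012  0.0329] 0.271
side8 flat z 0.073 [0.6384 0.0158] 0.448
side8 flat z 0.078 [0.6354 0.007 ] 0.414
---
[230.875 147.375] [257.625 175.125]
503 212 270
joint [0.6358 0.012  0.0745 0.0571 0.0394 0.0408] 0.8579141807778239
[np.float64(0.561), np.float64(0.744), np.float64(0.921)]
joint flat [0.6355 0.012  0.0741 0.0412] 1.1202966758400317
```

The result isn't conclusive. The wrist camera looks back towards the robot, so I'll move ahead of the plate at this height to see it whole.

Request:
jog_arm(
  steps=[
    {"dx": 0, "dy": -50, "dz": 0, "wx": 0, "wy": 0, "wz": 0, "fingers": 85},
    {"dx": 0, "dy": -100, "dz": 0, "wx": 0, "wy": 0, "wz": 0, "fingers": 85},
    {"dx": 0, "dy": -150, "dz": 0, "wx": 0, "wy": 0, "wz": 0, "fingers": 85},
    {"dx": 0, "dy": -200, "dz": 0, "wx": 0, "wy": 0, "wz": 0, "fingers": 85},
    {"dx": 0, "dy": -240, "dz": 0, "wx": 0, "wy": 0, "wz": 0, "fingers": 85},
    {"dx": 0, "dy": -240, "dz": 0, "wx": 0, "wy": 0, "wz": 0, "fingers": 85},
  ],
)

```text
time_s: 8.82
position: [0.7195, 0.0022, 0.1869]
tcp_rot: [1.692, 1.568, -3.139]
ft_force: [-0.9, -0.9, 0.3]
opening: 0.0849
```

```bash
python3 - <<'E'
from h import *
w=save('wrist','pics/wrist9.png')
cv2.imwrite('pics/w9.png',cv2.resize(w[40:340,90:430,::-1],None,fx=2,fy=2,interpolation=cv2.INTER_CUBIC))
E
python3 st.py .5887 .0178 .066
```

```text
8.875 [0.7178 0.0025 0.1872] 0.08492030695976509 [-0.3   0.39 -0.63]
[[-0.004 -0.993  0.118]
 [ 0.     0.118  0.993]
 [-1.     0.004 -0.   ]]
tool shift mm [1.217e+02 1.295e+02 1.000e-01]
```

View pics/w9.png

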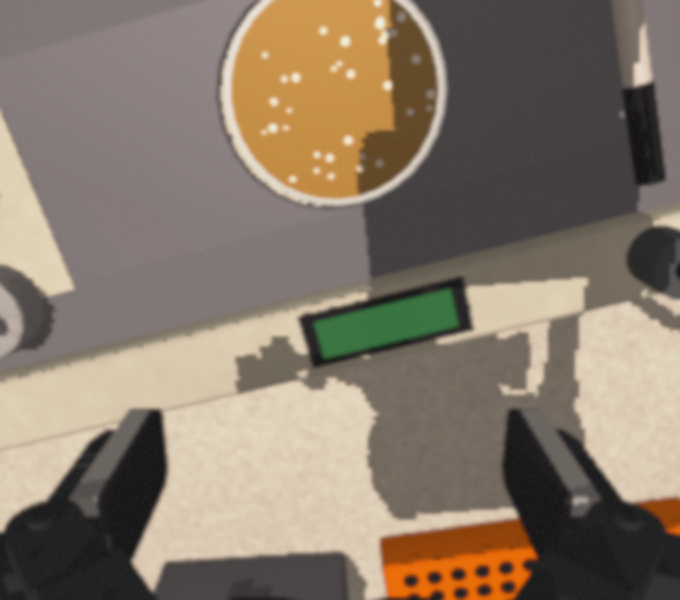

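```bash
python3 - <<'E'
from h import *
w=cv2.imread('pics/wrist9.png')
x0,y0,s=190,15,5.2
o=cv2.resize(w[y0:y0+140,x0:x0+140],None,fx=s*.8,fy=s*.8,interpolation=cv2.INTER_CUBIC)
cv2.imwrite('pics/w9b.png',o)
E
```

```text
(no output)
```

View pics/w9b.png

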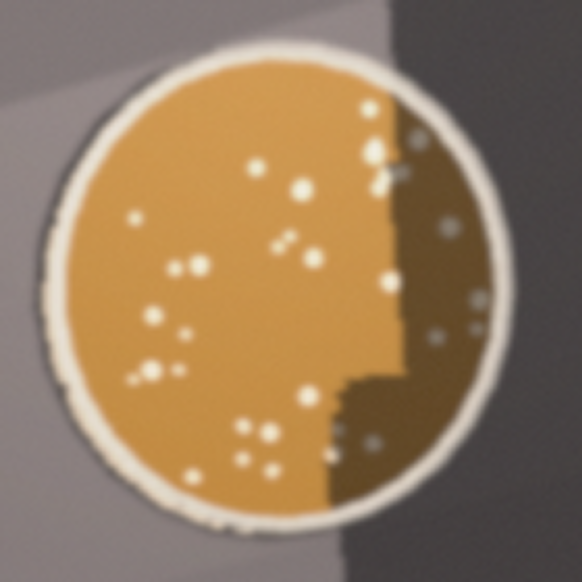

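```bash
cat > fit9.py <<'E'
from fit import *
cs=manip.get_calibration('side');cw=manip.get_calibration('wrist')
D=[.528,.0257,.078,0,0];H=[.638,.012,.073,0,0]
c0=contour('pics/side0.png',cs,disc(D,.046,A)); c8=contour('pics/side8.png',cs,disc(H,.048,A)); w9=contour('pics/wrist9.png',cw,disc(H,.05,A))
s=least_squares(lambda q:resid([q[0],q[1],.078,q[2],q[3]],.0418,cs,c0),[.528,.025,0,0],x_scale=[.01,.01,.1,.1]); print('control side0',s.x.round(4))
for z in (.073,.078):
  s=least_squares(lambda q:resid([q[0],q[1],z,0,0],q[2],cw,w9),[.638,.012,.0418],x_scale=[.01,.01,.001]); print('w9 flat',z,s.x.round(4),np.sqrt((s.fun**2).mean()).round(3))
  s=least_squares(lambda q:resid([q[0],q[1],z,q[2],q[3]],q[4],cw,w9),[.638,.012,0,0,.0418],x_scale=[.01,.01,.1,.1,.001]); print('w9 tilt',z,s.x.round(4),np.sqrt((s.fun**2).mean()).round(3))
def crop(fn,c,cs_,x0,y0,w,h,s):
    o=cv2.resize(cv2.imread(fn)[y0:y0+h,x0:x0+w],None,fx=s,fy=s,interpolation=cv2.INTER_CUBIC)
    for X,col in cs_:
        p=(proj(c,X)-[x0,y0]+.5)*s; cv2.polylines(o,[np.round(p*16).astype(np.int32)],True,col,1,cv2.LINE_AA,4)
    return o
o=crop('pics/wrist9.png',cw,[(disc([.638,.0118,.062,0,0],.048,A),(0,255,0)),(disc([.638,.0118,.069,0,0],.046,A),(0,0,255))],190,15,145,140,4)
cv2.imwrite('pics/ov9.png',o)
# check wrist calib with known counter points: zero,lamp etc
E
python3 fit9.py
```

```text
control side0 [0.5277 0.0244 0.0029 0.0065]
w9 flat 0.073 [0.6343 0.0126 0.0414] 1.15
w9 tilt 0.073 [ 0.6388  0.0057 -0.6534  1.0712  0.0408] 1.055
w9 flat 0.078 [0.6344 0.0126 0.0406] 1.15
w9 tilt 0.078 [ 0.6388  0.0058 -0.6542  1.0694  0.04  ] 1.055
```

View pics/ov9.png

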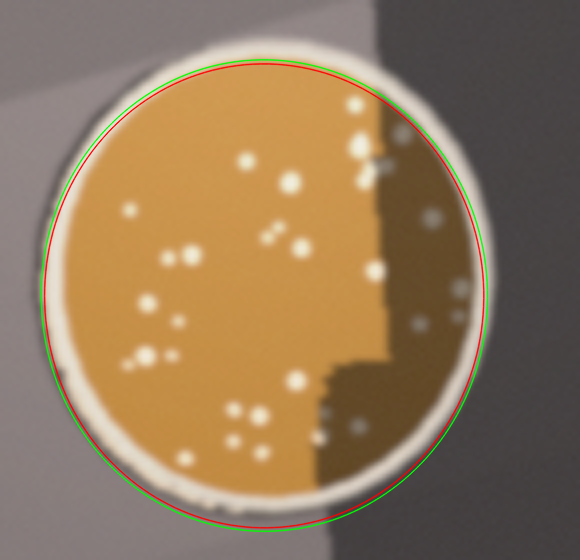

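```bash
python3 - <<'E'
from h import *
w=save('wrist','pics/wrist10.png'); i=save('side','pics/side10.png')
x0,y0,s=190,15,5
o=cv2.resize(w[y0:y0+120,x0:x0+150,::-1],None,fx=s,fy=s,interpolation=cv2.INTER_CUBIC)
# stretch contrast
o=np.clip(o.astype(float)*1.3,0,255).astype(np.uint8)
cv2.imwrite('pics/w10.png',o)
cv2.imwrite('pics/s10.png',cv2.resize(i[130:230,230:370,::-1],None,fx=5.5,fy=5.5,interpolation=cv2.INTER_CUBIC))
E
python3 st.py; sed -e "s/side8/side10/;s/wrist9/wrist10/g;s/ov9/ov10/" fit9.py > fit10.py; sed -i "s/c8=contour('pics\/side10/c8=contour('pics\/side10/" fit10.py
cat >> fit10.py <<'E'
s=least_squares(lambda q:resid([q[0],q[1],.073,q[2],q[3]],.0418,cs,c8),[.638,.012,0,0],x_scale=[.01,.01,.1,.1]); print('side10',s.x.round(4),np.sqrt((s.fun**2).mean()).round(3))
E
python3 fit10.py
```

```text
8.975 [0.7166 0.0028 0.1884] 0.08484752784622204 [-0.55 -0.65  0.06]
[[-0.003 -0.993  0.117]
 [ 0.     0.117  0.993]
 [-1.     0.003 -0.   ]]
control side0 [0.5277 0.0244 0.0029 0.0065]
w9 flat 0.073 [0.6349 0.0125 0.0415] 1.124
w9 tilt 0.073 [ 0.6376  0.005  -0.3858  1.1626  0.0411] 1.028
w9 flat 0.078 [0.635  0.0126 0.0407] 1.124
w9 tilt 0.078 [ 0.6378  0.0052 -0.4043  1.1506  0.0403] 1.028
side10 [ 0.6383  0.0162 -0.0073  0.042 ] 0.269
```

View pics/w10.png

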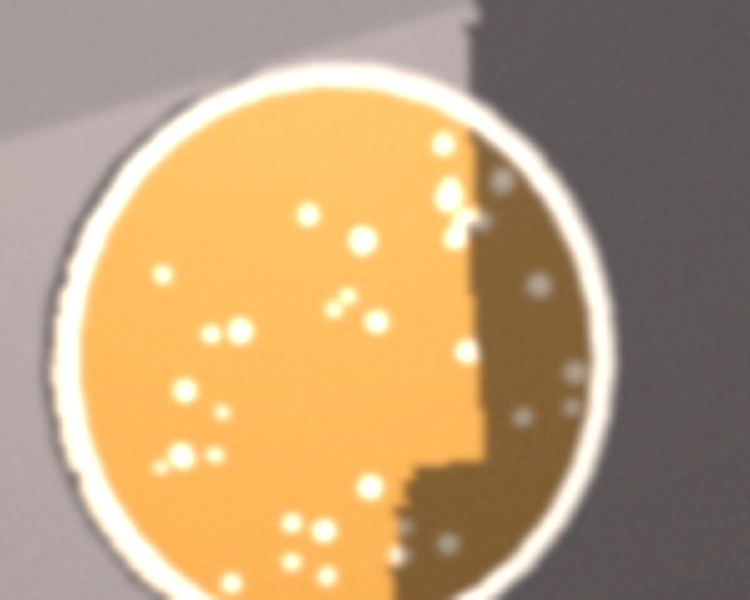

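View pics/s10.png

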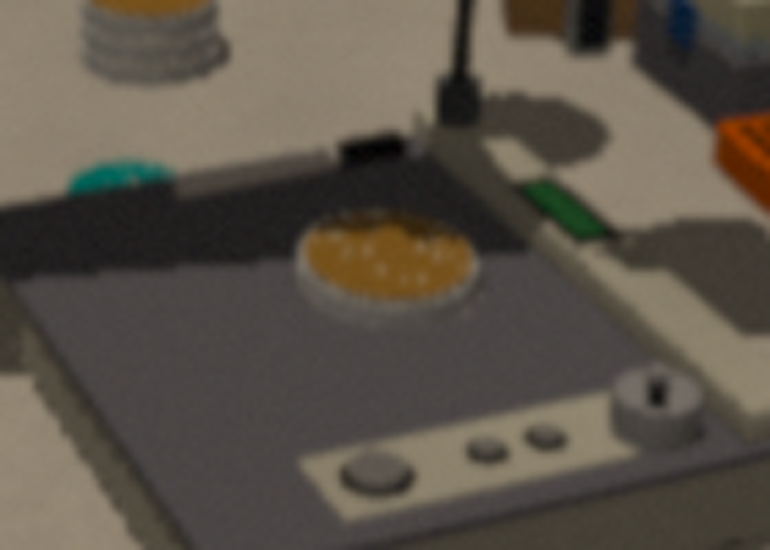

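View pics/ov10.png

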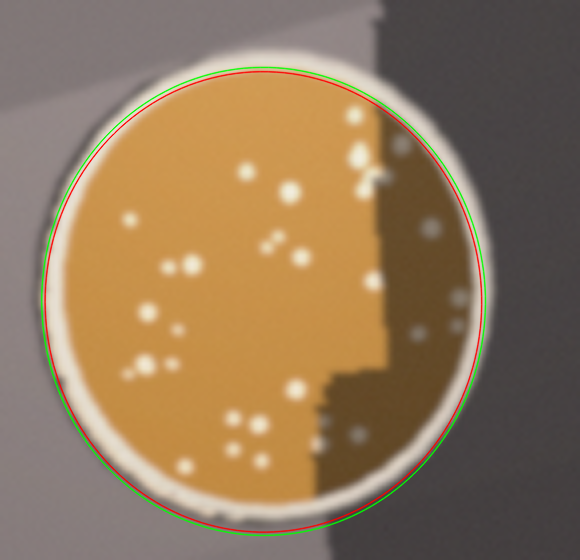

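Independent views agree: the side fits give +y tilt of 0.036–0.042, against 0.0065 in the control fit. The wrist views show a bright floor sliver only on the -y side. So the plate's left edge is most likely still resting on the rim, and it needs a few mm of push towards -y. I'll check the room on the left next to the marker, and the joint margins.

```bash
python3 - <<'E'
from h import *
c=manip.get_calibration('top')
print('marker',unproj(c,[[203,145.5],[209.3,188]],.068).round(3))
print(manip.sense()['joint_positions'].round(3))
cw=manip.get_calibration('wrist'); R=np.array(cw['R']);print('cam',-R.T@cw['t'])
E
python3 st.py .628 .090 .188
```

```text
marker [[0.687 0.143 0.068]
 [0.552 0.121 0.068]]
[-0.031  0.37   1.546  0.     1.229 -1.484]
cam [0.6378389  0.01343321 0.33056016]
8.975 [0.7166 0.0028 0.1884] 0.08484752784622204 [-0.55 -0.65  0.06]
[[-0.003 -0.993  0.117]
 [ 0.     0.117  0.993]
 [-1.     0.003 -0.   ]]
tool shift mm [ 0.7 98.2 76.2]
```

The camera stands directly over the recess, at (0.638, 0.013), so the gap is real. It is widest towards heading about -57° (+x, -y). I'll turn the cradle to that heading and come down at the back left of the plate.

Request:
jog_arm(
  steps=[
    {"dx": 0, "dy": 26, "dz": 12, "wx": 10, "wy": 0, "wz": 0, "fingers": 40},
    {"dx": 0, "dy": 52, "dz": 24, "wx": 20, "wy": 0, "wz": 0, "fingers": 40},
    {"dx": 0, "dy": 78, "dz": 36, "wx": 30, "wy": 0, "wz": 0, "fingers": 40},
    {"dx": 0, "dy": 104, "dz": 48, "wx": 40, "wy": 0, "wz": 0, "fingers": 40},
    {"dx": 0, "dy": 129, "dz": 60, "wx": 50, "wy": 0, "wz": 0, "fingers": 40},
    {"dx": 0, "dy": 129, "dz": 60, "wx": 50, "wy": 0, "wz": 0, "fingers": 40},
  ],
)

```text
time_s: 9.72
position: [0.594, 0.0784, 0.1903]
tcp_rot: [2.451, 1.57, 3.034]
ft_force: [0.5, 0.6, 0.0]
opening: 0.0401
```

```bash
python3 pic.py 11; python3 st.py .595 .077 .067
```

```text
9.875 [0.5968 0.0772 0.1907] 0.04007461677379921 [-0.5  -0.62 -0.71]
[[ 0.001 -0.55   0.835]
 [-0.     0.835  0.55 ]
 [-1.    -0.001  0.001]]
tool shift mm [123.7   0.9  -1.8]
```

View pics/c11.png

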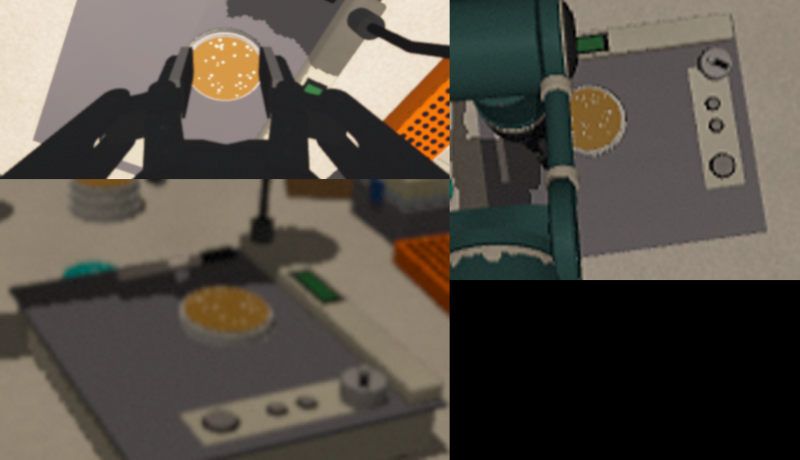

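The plate at about (225,65) in the composite is centred between the fingers, and the marker is well clear. Going down.

Request:
jog_arm(
  steps=[
    {"dx": 40, "dy": 3, "dz": -1, "wx": 0, "wy": 0, "wz": 0, "fingers": 40},
    {"dx": 80, "dy": 3, "dz": -1, "wx": 0, "wy": 0, "wz": 0, "fingers": 40},
    {"dx": 110, "dy": 3, "dz": -1, "wx": 0, "wy": 0, "wz": 0, "fingers": 40},
    {"dx": 124, "dy": 3, "dz": -1, "wx": 0, "wy": 0, "wz": 0, "fingers": 40},
    {"dx": 124, "dy": 3, "dz": -1, "wx": 0, "wy": 0, "wz": 0, "fingers": 40},
  ],
)

```text
time_s: 10.5
position: [0.594, 0.079, 0.0653]
tcp_rot: [2.686, 1.569, -3.017]
ft_force: [-0.2, -0.7, -0.3]
opening: 0.04
```

```bash
python3 pic.py 12; python3 st.py .6093 .0556 .066
```

```text
10.65 [0.5959 0.0794 0.068 ] 0.040027002948660594 [ 0.24 -1.13  0.96]
[[ 0.003 -0.549  0.836]
 [ 0.     0.836  0.549]
 [-1.    -0.001  0.003]]
tool shift mm [  2.  -27.2  -1.9]
```

View pics/c12.png

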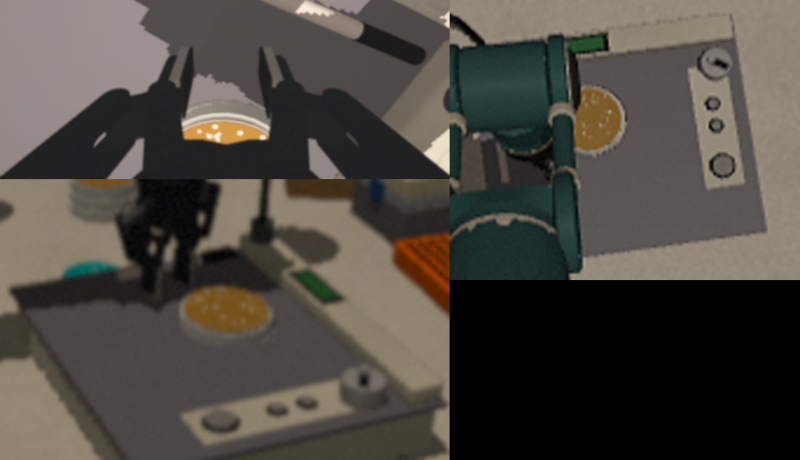

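The fingers are down at the back left, clear of the plate. I'll advance, slowing before contact.

Request:
jog_arm(
  steps=[
    {"dx": 1, "dy": -7, "dz": -1, "wx": 0, "wy": 0, "wz": 0, "fingers": 40},
    {"dx": 1, "dy": -14, "dz": -1, "wx": 0, "wy": 0, "wz": 0, "fingers": 40},
    {"dx": 1, "dy": -19, "dz": -1, "wx": 0, "wy": 0, "wz": 0, "fingers": 40},
    {"dx": 1, "dy": -21, "dz": -1, "wx": 0, "wy": 0, "wz": 0, "fingers": 40},
    {"dx": 1, "dy": -23, "dz": -1, "wx": 0, "wy": 0, "wz": 0, "fingers": 40},
    {"dx": 1, "dy": -24, "dz": -1, "wx": 0, "wy": 0, "wz": 0, "fingers": 40},
    {"dx": 1, "dy": -25, "dz": -1, "wx": 0, "wy": 0, "wz": 0, "fingers": 40},
    {"dx": 1, "dy": -26, "dz": -1, "wx": 0, "wy": 0, "wz": 0, "fingers": 40},
  ],
)

```text
time_s: 11.65
position: [0.6077, 0.0572, 0.0653]
tcp_rot: [2.996, 1.571, -2.706]
ft_force: [0.7, 0.2, -0.1]
opening: 0.0401
```

```bash
python3 pic.py 13; python3 st.py .6093 .0556 .066;python3 - <<'E'
import cv2,numpy as np
a=[cv2.resize(cv2.imread(f'pics/side{n}.png')[165:215,270:330],None,fx=6.6,fy=6.6,interpolation=cv2.INTER_CUBIC) for n in (12,13)]
cv2.imwrite('pics/s13.png',np.hstack(a))
E
```

```text
11.8 [0.6077 0.0571 0.0653] 0.03964764443321513 [ 0.8  -0.09  0.67]
[[-0.    -0.549  0.836]
 [ 0.     0.836  0.549]
 [-1.     0.    -0.   ]]
tool shift mm [-0.7 -2.2  0.5]
```

View pics/s13.png

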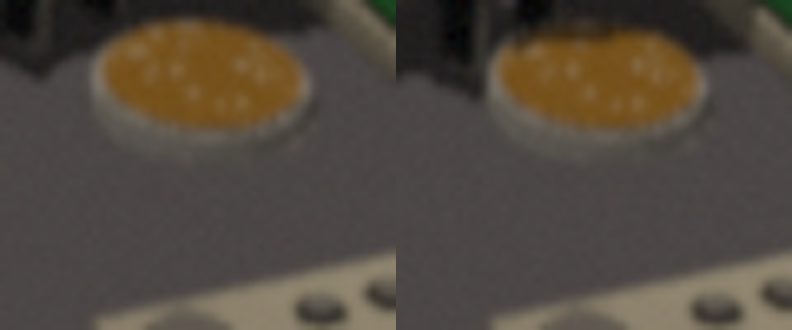

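View pics/c13.png

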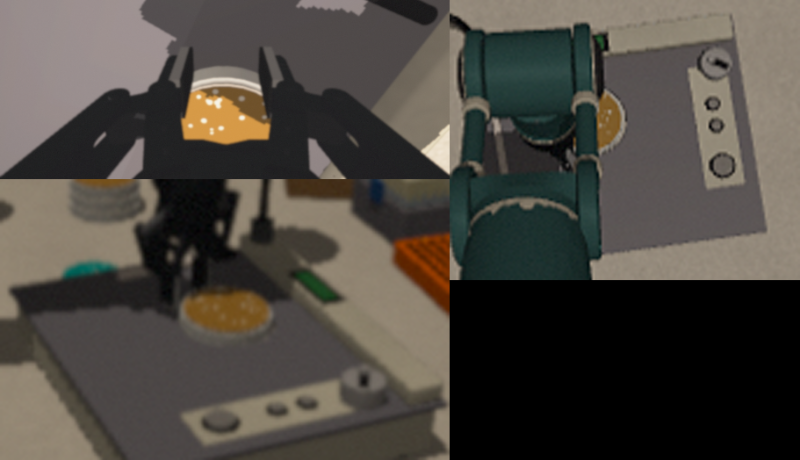

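It hasn't moved visibly yet. Going on in 1 mm steps.

Request:
jog_arm(
  steps=[
    {"dx": 0, "dy": -1, "dz": 0, "wx": 0, "wy": 0, "wz": 0, "fingers": 40},
    {"dx": 0, "dy": -2, "dz": 0, "wx": 0, "wy": 0, "wz": 0, "fingers": 40},
    {"dx": 0, "dy": -3, "dz": 0, "wx": 0, "wy": 0, "wz": 0, "fingers": 40},
    {"dx": 0, "dy": -3, "dz": 0, "wx": 0, "wy": 0, "wz": 0, "fingers": 40},
  ],
)

```text
time_s: 12.3
position: [0.6094, 0.0546, 0.0653]
tcp_rot: [2.325, 1.571, 2.905]
ft_force: [0.3, -0.0, 0.4]
opening: 0.0399
```

```bash
python3 pic.py 14; python3 st.py .6093 .0556 .066;python3 - <<'E'
import cv2,numpy as np
a=[cv2.resize(cv2.imread(f'pics/side{n}.png')[165:215,270:330],None,fx=6.6,fy=6.6,interpolation=cv2.INTER_CUBIC) for n in (13,14)]
b=[cv2.resize(cv2.imread(f'pics/wrist{n}.png')[215:345,185:337],(396,340),interpolation=cv2.INTER_CUBIC) for n in (13,14)]
o=np.vstack([np.hstack(a),np.hstack(b)]);cv2.imwrite('pics/s14.png',cv2.resize(o,None,fx=.89,fy=.89))
E
```

```text
12.45 [0.6093 0.0546 0.0653] 0.039925193836267366 [ 0.05 -0.16  0.51]
[[-0.    -0.549  0.836]
 [ 0.     0.836  0.549]
 [-1.     0.    -0.   ]]
tool shift mm [-0.7  0.8  0.5]
```

View pics/s14.png

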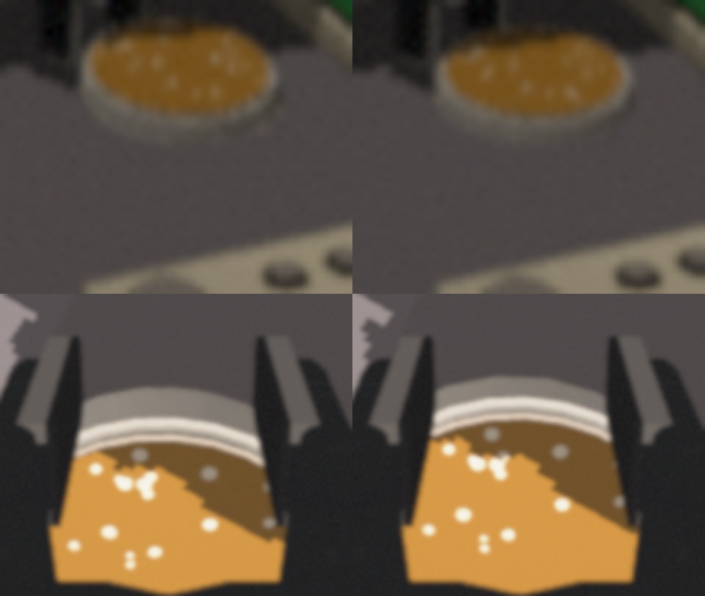

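The visible lid wall shrank clearly (crop rows 388–418 before, 377–398 after) and the far rim came down in the side view, so the plate has dropped. Backing off and going up to verify.

Request:
jog_arm(
  steps=[
    {"dx": 0, "dy": 4, "dz": 0, "wx": 0, "wy": 0, "wz": 0, "fingers": 40},
    {"dx": 0, "dy": 15, "dz": 0, "wx": 0, "wy": 0, "wz": 0, "fingers": 40},
    {"dx": 0, "dy": 26, "dz": 0, "wx": 0, "wy": 0, "wz": 0, "fingers": 40},
    {"dx": -40, "dy": 26, "dz": 0, "wx": 0, "wy": 0, "wz": 0, "fingers": 40},
    {"dx": -90, "dy": 26, "dz": 0, "wx": 0, "wy": 0, "wz": 0, "fingers": 40},
    {"dx": -124, "dy": 26, "dz": 0, "wx": 0, "wy": 0, "wz": 0, "fingers": 40},
    {"dx": -124, "dy": 26, "dz": 0, "wx": 0, "wy": 0, "wz": 0, "fingers": 40},
    {"dx": -124, "dy": 26, "dz": 0, "wx": 0, "wy": 0, "wz": 0, "fingers": 40},
  ],
)

```text
time_s: 13.45
position: [0.5942, 0.0767, 0.1883]
tcp_rot: [2.631, 1.569, -3.071]
ft_force: [0.2, -0.1, -0.7]
opening: 0.0401
```

```bash
python3 pic.py 15; python3 st.py .5762 -.1632 .12; cat > fit15.py <<'E'
from fit import *
import sys
cs=manip.get_calibration('side')
H=[.638,.012,.073,0,0]
for f in sys.argv[1:]:
  c8=contour(f'pics/{f}.png',cs,disc(H,.048,A))
  s=least_squares(lambda q:resid([q[0],q[1],.073,q[2],q[3]],.0418,cs,c8),[.638,.012,0,0],x_scale=[.01,.01,.1,.1]); print(f,s.x.round(4),np.sqrt((s.fun**2).mean()).round(3))
E
python3 fit15.py side10 side11 side15;python3 - <<'E'
import cv2,numpy as np
a=[cv2.resize(cv2.imread(f'pics/side{n}.png')[165:215,270:330],None,fx=6.6,fy=6.6,interpolation=cv2.INTER_CUBIC) for n in (11,15)]
b=[cv2.resize(cv2.imread(f'pics/wrist{n}.png')[190:320,180:332],(396,340),interpolation=cv2.INTER_CUBIC) for n in (11,15)]
o=np.vstack([np.hstack(a),np.hstack(b)]);cv2.imwrite('pics/s15.png',cv2.resize(o,None,fx=.89,fy=.89))
E
```

```text
13.6 [0.5936 0.0764 0.187 ] 0.04037339709325986 [ 0.45 -0.23  0.29]
[[-0.004 -0.549  0.836]
 [-0.     0.836  0.549]
 [-1.     0.002 -0.003]]
tool shift mm [  67.2 -190.9 -145.8]
side10 [ 0.6383  0.0162 -0.0073  0.042 ] 0.269
side11 [ 0.6384  0.0183 -0.0207  0.0815] 0.187
side15 [ 0.6374  0.0127 -0.0075  0.017 ] 0.165
```

View pics/s15.png

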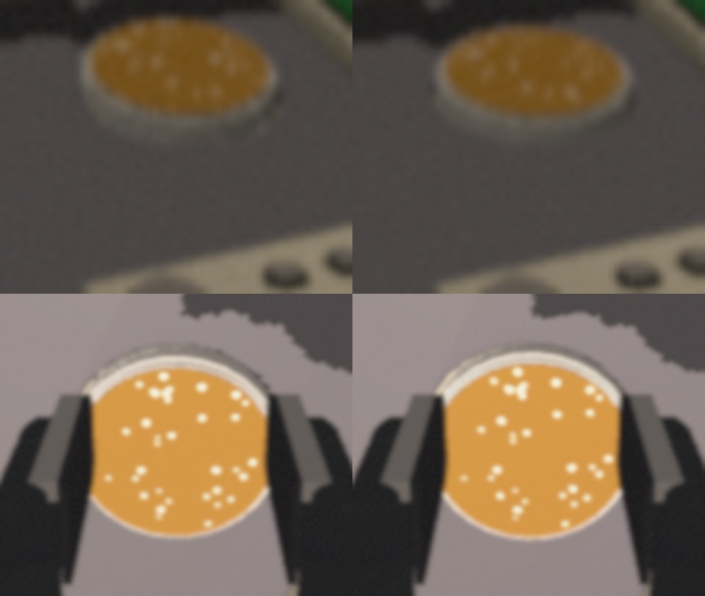

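Side fit now: tilt 0.017 (0.08 in the equally unshadowed picture before this push) and centre (0.637, 0.013), against the recess at (0.638, 0.012). I'll overlay the seated model as a check.

```bash
python3 - <<'E'
from fit import *
cs=manip.get_calibration('side');cw=manip.get_calibration('wrist')
def crop(fn,c,cs_,x0,y0,w,h,s):
    o=cv2.resize(cv2.imread(fn)[y0:y0+h,x0:x0+w],None,fx=s,fy=s,interpolation=cv2.INTER_CUBIC)
    for X,col in cs_:
        p=(proj(c,X)-[x0,y0]+.5)*s; cv2.polylines(o,[np.round(p*16).astype(np.int32)],True,col,1,cv2.LINE_AA,4)
    return o
b=[.638,.0108]
def L(z): return [(disc(b+[z+.016,0,0],.0418,A),(0,0,255)),(disc(b+[max(z,.062),0,0],.046,A),(255,100,0))]
a=[crop('pics/side15.png',cs,m,268,160,65,45,6) for m in (L(.057),L(.062))]
cv2.imwrite('pics/ov15.png',np.hstack(a))
# vertical px of near lid bottom & agar edge
E
```

```text
(no output)
```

View pics/ov15.png

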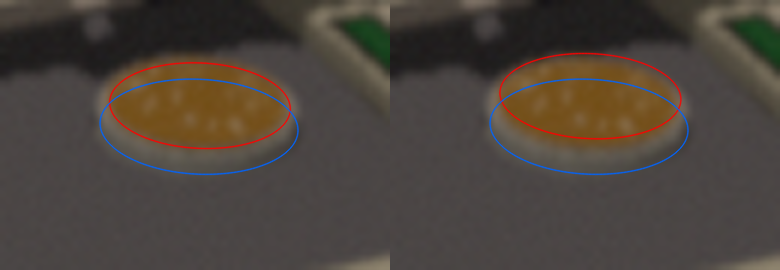

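Request:
jog_arm(
  steps=[
    {"dx": 0, "dy": -50, "dz": 0, "wx": 0, "wy": 0, "wz": 0, "fingers": 40},
    {"dx": 0, "dy": -100, "dz": 0, "wx": 0, "wy": 0, "wz": 0, "fingers": 40},
    {"dx": 0, "dy": -140, "dz": 0, "wx": 0, "wy": 0, "wz": 0, "fingers": 20},
    {"dx": 0, "dy": -157, "dz": 0, "wx": 0, "wy": 0, "wz": 0, "fingers": 0},
    {"dx": 0, "dy": -157, "dz": 0, "wx": 0, "wy": 0, "wz": 0, "fingers": 0},
    {"dx": 0, "dy": -157, "dz": 0, "wx": 0, "wy": 0, "wz": 0, "fingers": 0},
    {"dx": 0, "dy": -157, "dz": 0, "wx": 0, "wy": 0, "wz": 0, "fingers": 0},
  ],
)

```text
time_s: 14.48
position: [0.6806, -0.0536, 0.1893]
tcp_rot: [1.91, 1.57, 2.492]
ft_force: [0.6, 0.4, 0.2]
opening: -0.0001
```

```bash
python3 - <<'E'
from h import *
c=manip.get_calibration('wrist'); w=save('wrist','pics/wrist16.png')
print('cam',-np.array(c['R']).T@c['t'])
cv2.imwrite('pics/w16.png',cv2.resize(w[:,:,::-1],None,fx=1.5,fy=1.5))
p=proj(c,[[.638,.012,.069]])[0].astype(int); print(p)
y=max(p[1]-72,0);x=p[0]-72
cv2.imwrite('pics/w16c.png',cv2.resize(w[y:y+145,x:x+145,::-1],None,fx=4,fy=4,interpolation=cv2.INTER_CUBIC))
E
python3 st.py .5762 -.1632 .1
```

```text
cam [0.63693501 0.01455229 0.3311863 ]
[256  95]
14.525 [ 0.6808 -0.0537  0.1895] -0.0002286470173613836 [ 0.28 -0.1   0.51]
[[-0.    -0.55   0.835]
 [ 0.     0.835  0.55 ]
 [-1.     0.     0.   ]]
tool shift mm [  89.4  -34.  -147.6]
```

View pics/w16c.png

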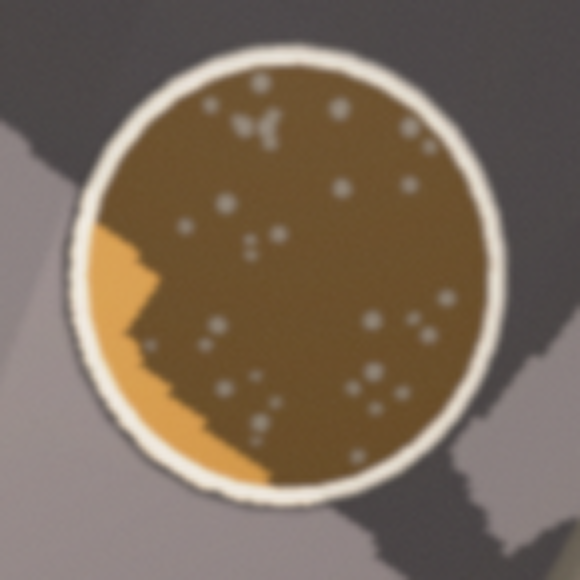

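View pics/w16.png

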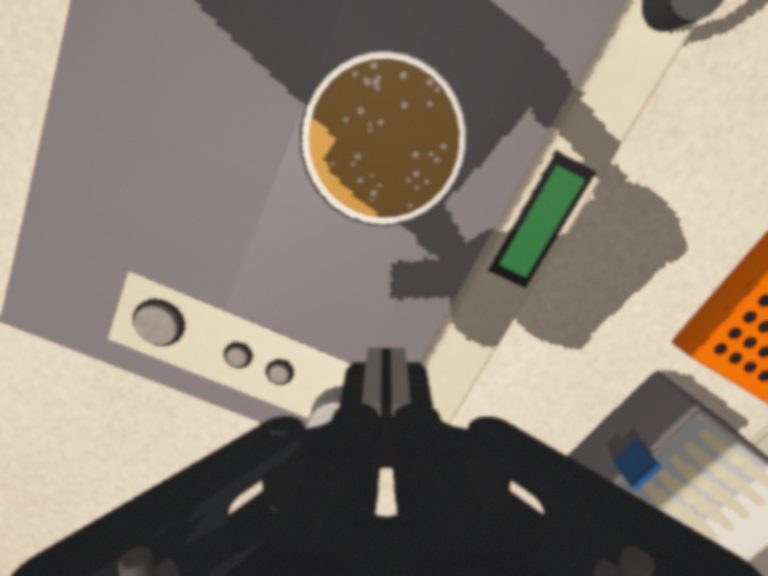

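The white ring is now evenly wide all round, at (290,275) in the crop, so the plate is seated. Next is the lamp key, at (105,215) in the wrist picture.

```bash
python3 - <<'E'
from h import *
c=manip.get_calibration('wrist')
print(unproj(c,[[105.3,215.3]],.069),unproj(c,[[158.8,236.5],[186.5,248]],.0675))
E
python3 st.py .5765 -.1625 .1
```

```text
[[ 0.57726636 -0.16057445  0.069     ]] [[ 0.63077807 -0.15354019  0.0675    ]
 [ 0.6600797  -0.14971044  0.0675    ]]
14.525 [ 0.6808 -0.0537  0.1895] -0.0002286470173613836 [ 0.28 -0.1   0.51]
[[-0.    -0.55   0.835]
 [ 0.     0.835  0.55 ]
 [-1.     0.     0.   ]]
tool shift mm [  89.4  -33.6 -146.9]
```

Both cameras put the lamp at about (0.5765, -0.162). I'll move over it.

Request:
jog_arm(
  steps=[
    {"dx": 0, "dy": -12, "dz": -50, "wx": 0, "wy": 0, "wz": 0, "fingers": 0},
    {"dx": 0, "dy": -24, "dz": -100, "wx": 0, "wy": 0, "wz": 0, "fingers": 0},
    {"dx": 40, "dy": -33, "dz": -147, "wx": 0, "wy": 0, "wz": 0, "fingers": 0},
    {"dx": 90, "dy": -33, "dz": -147, "wx": 0, "wy": 0, "wz": 0, "fingers": 0},
    {"dx": 90, "dy": -33, "dz": -147, "wx": 0, "wy": 0, "wz": 0, "fingers": 0},
    {"dx": 90, "dy": -33, "dz": -147, "wx": 0, "wy": 0, "wz": 0, "fingers": 0},
  ],
)

```text
time_s: 15.28
position: [0.5777, -0.1628, 0.1009]
tcp_rot: [-0.833, 1.569, -0.252]
ft_force: [0.6, 0.2, 0.5]
opening: 0.0004
```

```bash
python3 pic.py 17; python3 st.py .5765 -.162 .064; python3 - <<'E'
import cv2
cv2.imwrite('pics/s17.png',cv2.resize(cv2.imread('pics/side17.png')[130:250,240:390],None,fx=5,fy=5,interpolation=cv2.INTER_CUBIC))
E
```

```text
15.425 [ 0.5789 -0.1632  0.1021] -4.091167496209482e-05 [-0.21  0.15  0.28]
[[ 0.005 -0.55   0.835]
 [-0.001  0.835  0.55 ]
 [-1.    -0.004  0.003]]
tool shift mm [38.1  2.4 -1.5]
```

View pics/s17.png

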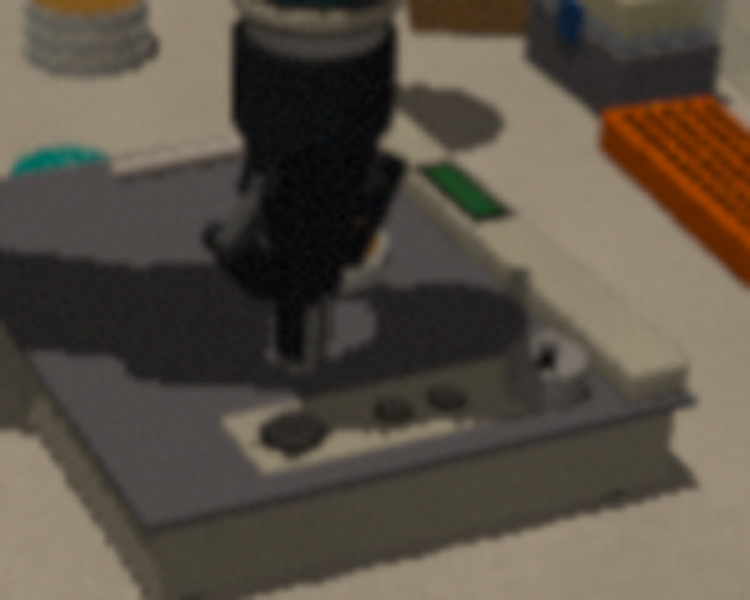

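The fingers are right above the lamp key, (295,435) in the crop. Pressing.

Request:
jog_arm(
  steps=[
    {"dx": 20, "dy": 1, "dz": -1, "wx": 0, "wy": 0, "wz": 0, "fingers": 0},
    {"dx": 30, "dy": 1, "dz": -1, "wx": 0, "wy": 0, "wz": 0, "fingers": 0},
    {"dx": 34, "dy": 1, "dz": -1, "wx": 0, "wy": 0, "wz": 0, "fingers": 0},
    {"dx": 36, "dy": 1, "dz": -1, "wx": 0, "wy": 0, "wz": 0, "fingers": 0},
    {"dx": 37, "dy": 1, "dz": -1, "wx": 0, "wy": 0, "wz": 0, "fingers": 0},
    {"dx": 37, "dy": 1, "dz": -1, "wx": 0, "wy": 0, "wz": 0, "fingers": 0},
  ],
)

```text
time_s: 16.18
position: [0.5744, -0.1624, 0.0648]
tcp_rot: [2.099, 1.568, 2.68]
ft_force: [-8.8, 2.7, 18.3]
opening: -0.0003
```

There is 18 N upward at z = 0.0648, so the key is bottomed (its fully-down top is at 0.065). I'll hold one row, then release and retreat.

Request:
jog_arm(
  steps=[
    {"dx": 0, "dy": 0, "dz": 0, "wx": 0, "wy": 0, "wz": 0, "fingers": 0},
    {"dx": -5, "dy": 0, "dz": 0, "wx": 0, "wy": 0, "wz": 0, "fingers": 0},
    {"dx": -20, "dy": 0, "dz": 0, "wx": 0, "wy": 0, "wz": 0, "fingers": 0},
    {"dx": -70, "dy": 0, "dz": 0, "wx": 0, "wy": 0, "wz": 0, "fingers": 0},
    {"dx": -120, "dy": -20, "dz": -30, "wx": 0, "wy": 0, "wz": 0, "fingers": 0},
    {"dx": -130, "dy": -40, "dz": -80, "wx": 0, "wy": 0, "wz": 0, "fingers": 0},
    {"dx": -130, "dy": -60, "dz": -130, "wx": 0, "wy": 0, "wz": 0, "fingers": 0},
    {"dx": -130, "dy": -60, "dz": -130, "wx": 0, "wy": 0, "wz": 0, "fingers": 0},
  ],
)

```text
time_s: 17.18
position: [0.4976, -0.2873, 0.1931]
tcp_rot: [-1.925, 1.569, -1.349]
ft_force: [0.4, 0.0, -1.2]
opening: -0.0001
```

```bash
python3 pic.py 18; python3 st.py; python3 fit15.py side18; python3 - <<'E'
import cv2,numpy as np
a=cv2.resize(cv2.imread('pics/side18.png')[140:245,220:380],(800,525),interpolation=cv2.INTER_CUBIC)
cv2.imwrite('pics/s18.png',a)
cv2.imwrite('pics/t18.png',cv2.resize(cv2.imread('pics/top18.png')[110:230,185:335],None,fx=5,fy=5,interpolation=cv2.INTER_CUBIC))
E
```

```text
17.325 [ 0.4995 -0.2841  0.1923] -1.2228578200449568e-06 [ 0.48  0.37 -0.51]
[[ 0.    -0.548  0.836]
 [ 0.     0.836  0.548]
 [-1.     0.     0.   ]]
side18 [ 0.6475  0.0062  0.1922 -0.1557] 1.392
```

View pics/s18.png

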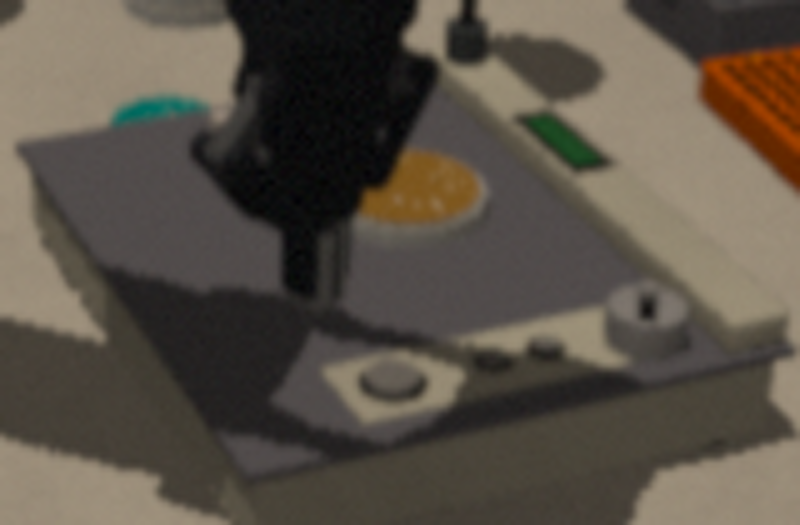

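View pics/t18.png

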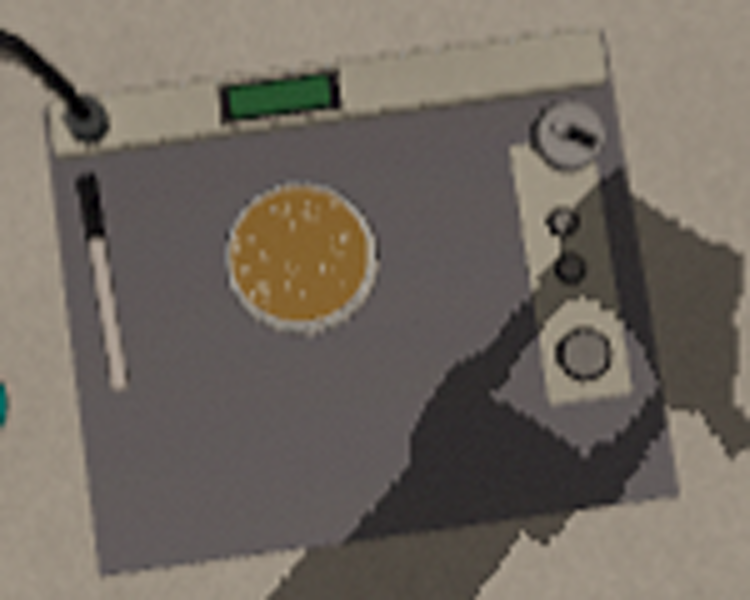

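The top view shows the plate at home in the recess, the lamp key up and everything else in place. The arm hides part of the plate in the side view, so I'll move it away for a final clean fit.

Request:
jog_arm(
  steps=[
    {"dx": -50, "dy": 10, "dz": -16, "wx": 0, "wy": 0, "wz": 0, "fingers": 0},
    {"dx": -90, "dy": 25, "dz": -33, "wx": 0, "wy": 0, "wz": 0, "fingers": 0},
    {"dx": -120, "dy": 44, "dz": -60, "wx": 0, "wy": 0, "wz": 0, "fingers": 0},
    {"dx": -150, "dy": 60, "dz": -80, "wx": 0, "wy": 0, "wz": 0, "fingers": 0},
    {"dx": -150, "dy": 60, "dz": -80, "wx": 0, "wy": 0, "wz": 0, "fingers": 0},
  ],
)

```text
time_s: 17.95
position: [0.4005, -0.2779, 0.3457]
tcp_rot: [-1.21, 1.564, -0.629]
ft_force: [0.8, -0.2, -0.8]
opening: 0.0003
```

```bash
python3 pic.py 19; python3 st.py; python3 fit15.py side19; python3 - <<'E'
from fit import *
c=manip.get_calibration('top')
t=contour('pics/top19.png',c,disc([.638,.012,.073,0,0],.046,A))
s=least_squares(lambda q:resid([q[0],q[1],.073,0,0],q[2],c,t),[.638,.012,.042],x_scale=[.01,.01,.001]);print('top',s.x.round(4))
a=cv2.resize(cv2.imread('pics/side19.png')[140:245,220:380],(800,525),interpolation=cv2.INTER_CUBIC)
cv2.imwrite('pics/s19.png',a)
E
```

```text
18.1 [ 0.4001 -0.2772  0.341 ] 0.00017529007565241127 [-0.23 -0.17  0.5 ]
[[-0.001 -0.55   0.835]
 [ 0.001  0.835  0.55 ]
 [-1.     0.001 -0.   ]]
side19 [0.6374 0.0121 0.     0.0054] 0.154
top [0.6376 0.0129 0.0408]
```

View pics/s19.png

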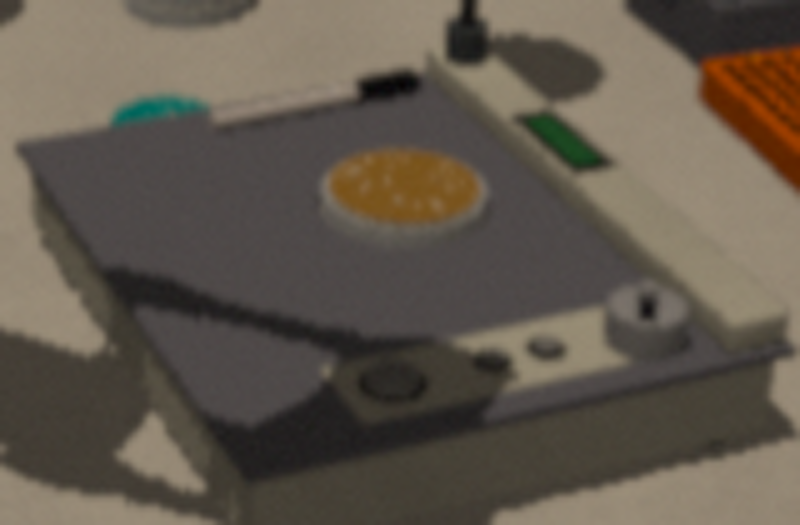

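The clean fit gives tilt (0.000, 0.005), the same as the flat control. The side view puts the plate at (0.637, 0.012) and the top view at (0.638, 0.013), with the recess at (0.638, 0.012). The robot is clear, so I'm handing in.

```bash
python3 -c "
from cell import manip
print(manip.hand_in())"
```

```text
the job is handed in; nothing more can be done
None
```

The plate is seated flat in the recess, the lamp key was pressed fully down and released, and I have handed the job in at about 18 s. `hand_in` gives no verdict.

- **Plate:** The first push, with the open fingertips, left it hung up with its left edge still on the rim. A second short push from the back left dropped it in. The last fits put its centre about 1 mm from the recess centre. Its tilt reads 0.005 rad, the same as when it lay flat at the start.
- **Lamp key:** I pressed with closed fingers to a height of 64.8 mm at 18 N, past the key's fully-down height of 65 mm. In the last unshadowed pictures it looks up again.
- **Other things:** The small keys, marker and tally look unmoved in the final pictures, and the robot was clear of everything.
- **Checks that disagreed:** The combined camera fit after the first push settled nothing. The wrist overlay sat about 4 px (roughly 3–4 mm) off the recess, so I decided on the side-view fits and the visible gap instead. Right after the second push the side fit still read 0.017 rad. The later unshadowed view gave 0.005, so I take the difference to be shadow and blur.

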